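# Kit the brackets into the shadow tray and lock the keeper bar

## Robot

A 6-joint arm with a two-finger parallel gripper is mounted at the origin on the work surface. World frame = base frame: x ahead of the robot, y to its left, z up, the work surface at z = 0. Lengths are in m, angles in rad, forces in N, time in s.
With the tool pointing down it reaches from about 0.325 to 0.875 m from the base axis. Payload 4.4 kg.
Tool frame: the origin (TCP) lies on the centre line of the jaws, within the pads' length; the fingertips stand 25 mm ahead of it and the grasp point (between the pads) lies 6 mm ahead of it; z points along the fingers, y is the line along which they close (so a half turn about z gives the same grasp; the last joint's range is limited). The gripper opens to 85 mm and grips with 20 to 120 N. Pads are 22 mm wide; open, the fingers measure 114 mm over their backs; the gripper's body (76 mm by 85 mm) begins 54 mm behind the grasp point. The pads swing forward as they close: fully open they stand 13 mm farther back than shut.
Start: joints at [1.183, 0.207, 1.542, -0, 1.393, -0.15], TCP at [0.135, 0.559, 0.256] pointing down, gripper open.
Joint ranges: [-2.73, 2.73], [-0.86, 2.22], [0.23, 2.46], [-1.11, 4.25], [0.08, 2.63], [-2.82, 2.82]. Speed limits (rad/s): [2.79, 2.79, 3.14, 3.14, 3.14, 3.14].

## Interface

Orientations are given as a 3x3 rotation matrix whose columns are the frame's x, y, z axes.
In Python, from workcell import manip gives the robot as it stands. The module is installed in compiled form; this text tells all that it offers.
- The arm moves only by the tool move_arm, never from a script. Its argument "targets" is one flat list of numbers, 6 for each row, row after row: the shift along the tool's x, y, z in cm, then the turn, a rotation vector about the tool's x, y, z in degrees. A call has 1 to 10 rows; each row shifts and turns the commanded pose from where the row before left it, along the tool's axes as they then stand; what a row does not reach is not made up. A row lasts 1/10 s, in which the tool goes at most 50 mm and 8.59 degrees, less where a joint would pass 70% of its speed; a pose out of reach is approached as far as the arm can. A call with a gripper value outside its range is refused whole. "jaw" is the closure, from 0 (fully open) to 1 (shut), set as the call begins (left out, the last holds). The fingers move at their own pace and stop on an object; the grip force is fixed at half the most. Time passes only in rows, so rows that do not move let the fingers close. It gives the time, the measured TCP pose, the force, the opening and the grip force at its end, in the units of the state.
- manip.state(): the state, without advancing time (a new reading comes with each control period).
- manip.read_camera(name): name is "scene" or "top" or "wrist"; returns the picture (400x640x3 uint8, red, green, blue); there is no depth.
- manip.camera_params(name): a dict with "vertical_fov" (degrees; the focal length in pixels is half the picture's height over the tangent of half this angle, whatever the lens; pixels are square), "cx", "cy" (the principal point, pixels), "position" and "orientation" of the camera in the world. Camera axes: x right, y down, z forward; pixel columns grow to the right and rows downward; lengths in m; the calibration is good to about 2 mm. A picture is of the moment at which its call begins: read the wrist's pose just before it. camera_params takes no time and is no camera call; for the wrist camera it gives the pose at the moment of the call.
- manip.hand_in(): hands the job in; it is judged then, once.
Trained networks look in the newest picture that a camera, given by its name, has taken for a name from the list of things; names that differ only in an ending like _2 or _b are one class to them, and where a whole thing is asked for, a point or a joint stands for the part that bears it (a point fixed in the world has none). Each returns a list of dicts, best first, with "conf" (0 to 1); they miss things now and then, are a little off and sometimes report something else, mostly with a low value. They report only what shows in the picture. A call takes as long as a camera call. They do not tell look-alikes from the thing itself.
- manip.look_for(camera, name): "point" ([row, column] in pixels, amid what is visible of it).
- manip.pinpoint(camera, name): "point" ([row, column] in pixels: a listed point, or the origin of a listed thing).
The state is a dict: "time_s": time; "q": joint angles; "dq": joint speeds; "effort": joint torques, N m; "position": TCP position; "ee_rot": TCP orientation; "wrist_force": force on the tool from outside, world axes, zero at the start; "ft_torque": the same for the moment, N m; "gripper_width": finger opening in m; "finger_force": force on a finger pad.
Only numpy, scipy, OpenCV 4.12 (cv2) and the standard library are available. Lean on these libraries where they do the work, as an engineer would, in place of code of your own. Each camera call takes 0.05 s, during which the arm holds its last target. There are 200 camera calls.

## Task

Kit the enclosure brackets for the next build: swing the cam lever fully over to free the keeper bar, slide the bar right out to its parking end, and lay every bracket that is on the mat fully home in the cavity cut to its outline. Then slide the bar fully back over the brackets and swing the lever back to lock it. Leave the solder stand, the compartment box and the screwdriver where they are.

Things in the scene. Friction and masses are not known exactly. Their poses are not given: they have to be found in the camera images.
- tray: Fixed shadow tray: blue base plate, black foam on it, 250 mm (x) by 275 mm (y from -105 to +170), foam top 14 mm above the bench, cavity floors 6 mm above it. Origin on the bench amid the five cavities; x points away from the robot, y to its left, turned up to 0.12 rad. The keeper bar parks on the plain foam beyond y = +100 mm.
- rail: Loose aluminium bracket 18 mm thick, 0.13 kg; from above a plain straight bar, 32 mm (x) by 86 mm (y). Origin on its underside, centre of the bar; grip across its 32 mm width (fingers close along x). A half turn makes no difference. Starts flat on the brown mat right of the tray, same face up as in the tray. May be absent.
- pocket_rail (a point): Point on the floor of the cavity cut for the rail (its outline with 3 mm clearance all round, 8 mm deep), fixed to the tray, with the tray's axes. The seated rail has its origin here and its axes along the tray's; 10 mm of it stand above the foam.
- tee: Loose aluminium bracket 18 mm thick, 0.13 kg; from above a T: stem 22 mm wide (y) running from x = -19 to +19 mm, crossbar 22 mm (x) by 84 mm (y) from x = +19 to +41 mm. Origin on its underside, middle of the stem; grip across its 22 mm width (fingers close along y). Starts flat on the brown mat right of the tray, same face up as in the tray. May be absent.
- pocket_tee (a point): Point on the floor of the cavity cut for the tee (its outline with 3 mm clearance all round, 8 mm deep), fixed to the tray, with the tray's axes. The seated tee has its origin here and its axes along the tray's; 10 mm of it stand above the foam.
- yoke: Loose aluminium bracket 18 mm thick, 0.13 kg; from above a U: base 22 mm (x) by 80 mm (y) from x = -11 to +11 mm, two arms 22 mm wide (|y| from 18 to 40 mm) from x = +11 to +39 mm. Origin on its underside, middle of the base; grip across the 22 mm base (fingers close along x, one finger between the arms). Starts flat on the brown mat right of the tray, same face up as in the tray. May be absent.
- pocket_yoke (a point): Point on the floor of the cavity cut for the yoke (its outline with 3 mm clearance all round, 8 mm deep), fixed to the tray, with the tray's axes. The seated yoke has its origin here and its axes along the tray's; 10 mm of it stand above the foam.
- angle: Loose aluminium bracket 18 mm thick, 0.13 kg; from above a L: long arm 22 mm (x) by 84 mm (y) from x = -11 to +11 mm, short arm 22 mm wide (y from +20 to +42 mm) from x = +11 to +51 mm. Origin on its underside, middle of the long arm; grip across its 22 mm width (fingers close along x). Starts flat on the brown mat right of the tray, same face up as in the tray. May be absent.
- pocket_angle (a point): Point on the floor of the cavity cut for the angle (its outline with 3 mm clearance all round, 8 mm deep), fixed to the tray, with the tray's axes. The seated angle has its origin here and its axes along the tray's; 10 mm of it stand above the foam.
- zed: Loose aluminium bracket 18 mm thick, 0.13 kg; from above a Z: one limb x from -22 to 0, y from -42 to +11 mm, the other x from 0 to +22, y from -11 to +42 mm. Origin on its underside, amid the overlap of the limbs; grip across its 44 mm (fingers close along x). A half turn makes no difference. Starts flat on the brown mat right of the tray, same face up as in the tray. May be absent.
- pocket_zed (a point): Point on the floor of the cavity cut for the zed (its outline with 3 mm clearance all round, 8 mm deep), fixed to the tray, with the tray's axes. The seated zed has its origin here and its axes along the tray's; 10 mm of it stand above the foam.
- bar (a joint): Keeper bar, a steel bridge 248 mm (tray x) by 50 mm (tray y), underside 28 mm, top 36 mm above the bench. Slides along tray +y: 0 home (over the inner ends of the brackets; stop), 0.14 m parked (clear of every cavity; stop). Takes about 2.5 N, stays where left. Passes 4 mm above seated brackets, strikes one that is not down in its cavity.
- bar_grip (a point): Point to pinch on the bar's black upright grip, 60 mm above the bench; the grip is 12 mm thick (tray y), 40 mm long (tray x), from 36 to 74 mm above the bench. Moves with the bar.
- lever (a joint): Cam lever on an upright pivot at the bar's far end. 0 locked (arm along the tray's -x, towards the robot, over the tray; stop): the cam blocks the bar from leaving home. Turns anticlockwise from above to 1.57 rad, free (arm along the tray's -y; stop). Friction about 0.08 N m, stays where left; below about 0.7 rad the cam obstructs the bar.
- lever_pivot (a point): Point on the pivot axis of the cam lever, 36 mm above the bench. Fixed to the tray.
- lever_knob (a point): Point to pinch on the lever's knob, 68 mm above the bench: a black upright cylinder 18 mm across, 46 to 82 mm above the bench, 55 mm from the pivot axis. Moves with the lever, whose arm is 38 to 46 mm above the bench.
- reel_stand: Bystander: a small steel stand with a white reel of solder, 110 mm tall, on the bench. Origin under its middle.
- organiser: Bystander: a clear compartment box 110 by 200 by 35 mm to the left of the tray. Origin under its middle.
- screwdriver: Bystander: a screwdriver lying beyond the mat. Origin under its middle.
Not all that is in view belongs to the job. What is shaped like the angle but purple or turquoise is not meant.

How it is judged:
On the way, in this order (a step that is already met when the one before it is completed fails the run):
1. the cam lever is swung over to free (joint above 1.2 rad) (value of joint lever above 1.2 rad), for 0.1 s.
2. the keeper bar is slid out to its parking end (joint above 0.125 m) (value of joint bar above 0.125 m), for 0.1 s.
3. with the bar still out, every bracket present is down in its own cavity (horizontal distance between rail and pocket_rail below 0.006 m and z of rail in the frame of pocket_rail below 0.0025 m and angle between the x axis of each of rail, tee, yoke, angle, zed and the x axis of tray, either way round below 0.12 rad and angle between each of rail, tee, yoke, angle, zed's own z axis and vertical below 0.06 rad and horizontal distance between tee and pocket_tee below 0.006 m and z of tee in the frame of pocket_tee below 0.0025 m and horizontal distance between yoke and pocket_yoke below 0.006 m and z of yoke in the frame of pocket_yoke below 0.0025 m and horizontal distance between angle and pocket_angle below 0.006 m and z of angle in the frame of pocket_angle below 0.0025 m and horizontal distance between zed and pocket_zed below 0.006 m and z of zed in the frame of pocket_zed below 0.0025 m and value of joint bar above 0.11 m), for 0.2 s.
4. the bar is slid back home (joint below 0.010 m) (value of joint bar below 0.01 m), for 0.1 s.
5. the cam lever is swung back to locked (joint below 0.2 rad) (value of joint lever below 0.2 rad), for 0.1 s.
At the end, for the whole second after the job is handed in: Every bracket present lies at rest in its own cavity (origin within 6 mm horizontally of the cavity point and less than 2.5 mm above its floor, turned less than 0.12 rad, tilted less than 0.06 rad), the keeper bar is home (below 8 mm) and the lever is locked (below 0.2 rad) (horizontal distance between rail and pocket_rail below 0.006 m and z of rail in the frame of pocket_rail below 0.0025 m and angle between the x axis of each of rail, tee, yoke, angle, zed and the x axis of tray, either way round below 0.12 rad and angle between each of rail, tee, yoke, angle, zed's own z axis and vertical below 0.06 rad and horizontal distance between tee and pocket_tee below 0.006 m and z of tee in the frame of pocket_tee below 0.0025 m and horizontal distance between yoke and pocket_yoke below 0.006 m and z of yoke in the frame of pocket_yoke below 0.0025 m and horizontal distance between angle and pocket_angle below 0.006 m and z of angle in the frame of pocket_angle below 0.0025 m and horizontal distance between zed and pocket_zed below 0.006 m and z of zed in the frame of pocket_zed below 0.0025 m and value of joint bar below 0.008 m and value of joint lever below 0.2 rad and linear speed of each of rail, tee, yoke, angle, zed below 0.02 m/s); the robot touches nothing.
It fails at once if the reel stand is moved more than 30 mm (distance of reel_stand from where it was at the start of the episode above 0.03 m).
It fails at once if the organiser is moved more than 30 mm (distance of organiser from where it was at the start of the episode above 0.03 m).
It fails at once if the screwdriver is moved more than 30 mm (distance of screwdriver from where it was at the start of the episode above 0.03 m).
Of rail, tee, yoke, angle, zed only 3 to 5 are there at a start; the rules pass over those that are not, and their reading is None.
At some moment in a run one of rail, tee, yoke, angle, zed may be knocked a few centimetres aside while the robot is not near it.
It also fails if it takes over 208 s, if anything falls off the work surface, if the arm or the gripper's body presses on something with over 40 N, if the wrist force passes 120 N, or if a joint passes its speed limit or range.

## Working session

There is one attempt and no reset: what is moved stays moved. The work goes in short steps, Python scripts to look and compute and a tool call to move; the robot and the scene stay as the last step left them, time stands still between calls to the robot, and variables do not carry over. Pictures are saved under pics/ and viewed, at most 14 in all, crops included, and the job is handed in when it is done.

Besides the shell and the picture viewer there is one more tool, called after "Call:" by a JSON object that holds its "name" and its "arguments", one argument or row to a line. move_arm: Moves the arm, as the interface text tells. Its arguments: {"type":"object","properties":{"targets":{"type":"array","items":{"type":"number"}},"jaw":{"type":"number"}},"required":["targets"]}

```bash
mkdir -p pics
cat > h.py <<'E'
import numpy as np, cv2
from workcell import manip
def ray(cam,pt,p=None):
    p=p or manip.camera_params(cam)
    f=200/np.tan(np.radians(p["vertical_fov"])/2)
    d=np.array([(pt[1]-p["cx"])/f,(pt[0]-p["cy"])/f,1.])
    return np.array(p["position"]),np.array(p["orientation"])@d
def w(cam,pt,z,p=None):
    o,d=ray(cam,pt,p); return (o+d*(z-o[2])/d[2])[:2]
def proj(cam,X,p=None):
    p=p or manip.camera_params(cam)
    f=200/np.tan(np.radians(p["vertical_fov"])/2)
    c=np.array(p["orientation"]).T@(np.array(X)-np.array(p["position"]))
    return np.array([c[1]/c[2]*f+p["cy"],c[0]/c[2]*f+p["cx"]])
def save(cam,name):
    im=manip.read_camera(cam); cv2.imwrite(f"pics/{name}.png",im[:,:,::-1]); return im
E
python3 - <<'E'
from h import *
np.set_printoptions(precision=4,suppress=True)
s=manip.state(); print(s)
for c in ("top","scene"):
    save(c,c+"0"); p=manip.camera_params(c); print(c,p)
Z=dict(tray=0.0,rail=0,tee=0,yoke=0,angle=0,zed=0,pocket_rail=.006,pocket_tee=.006,pocket_yoke=.006,pocket_angle=.006,pocket_zed=.006,bar_grip=.06,lever_pivot=.036,lever_knob=.068,reel_stand=0,organiser=0,screwdriver=0)
for n,z in Z.items():
    for r in manip.pinpoint("top",n)[:3]: print(n,np.round(r["point"],1),round(r["conf"],2),w("top",r["point"],z))
E
```

```text
{'time_s': 0.0, 'q': array([ 1.1825,  0.2074,  1.5429, -0.    ,  1.3934, -0.1505]), 'dq': array([ 0.0007, -0.0023, -0.0007, -0.0002,  0.0012, -0.0008]), 'effort': array([  0.0008, -38.3031, -29.1597,  -0.0001,   0.0106,  -0.    ]), 'position': array([0.1352, 0.5582, 0.2551]), 'ee_rot': array([[-0.9719,  0.2356, -0.0008],
       [ 0.2356,  0.9719, -0.002 ],
       [ 0.0003, -0.0022, -1.    ]]), 'wrist_force': array([-0.2811, -0.1792,  0.1846]), 'ft_torque': array([ 0.0108,  0.0009, -0.0209]), 'finger_force': 0.0, 'gripper_width': 0.08526336312838342}
top {'vertical_fov': 48.356061629679566, 'cx': 318.424047121748, 'cy': 199.74273876292952, 'position': array([ 0.2999, -0.0727,  1.3938]), 'orientation': array([[-0.0056, -0.9884,  0.1517],
       [-1.    ,  0.0058,  0.0008],
       [-0.0016, -0.1517, -0.9884]])}
scene {'vertical_fov': 55.510735880127264, 'cx': 318.77288860458816, 'cy': 200.47751612825311, 'position': array([ 0.9072, -0.7649,  0.9067]), 'orientation': array([[ 0.891 ,  0.3122, -0.3297],
       [ 0.4536, -0.6441,  0.616 ],
       [-0.02  , -0.6984, -0.7155]])}
tray [195.4 
[... 559 characters left out ...]
.1084]
pocket_tee [197.7 264.7] 0.63 [0.5205 0.0979]
pocket_tee [215.6 415.7] 0.34 [ 0.4609 -0.3761]
pocket_yoke [222.6 265.5] 0.72 [0.4416 0.0944]
pocket_angle [221.5 232.1] 0.89 [0.4456 0.199 ]
pocket_zed [183.1 230.9] 0.59 [0.568  0.2057]
bar_grip [200.9 244.3] 0.8 [0.5024 0.1529]
bar_grip [183.1 225.7] 0.63 [0.5576 0.2107]
bar_grip [170.2 225.2] 0.23 [0.5978 0.2133]
lever_pivot [149.8 225.4] 0.75 [0.6686 0.2195]
lever_knob [170.6 224.7] 0.51 [0.5948 0.2131]
lever_knob [176.6 372.4] 0.34 [ 0.5735 -0.2358]
reel_stand [144.3 416.7] 0.97 [ 0.693  -0.3896]
reel_stand [198.3 264.8] 0.15 [0.5195 0.0983]
organiser [171.9 151.1] 0.72 [0.6071 0.4631]
screwdriver [125.9 335.6] 0.6 [ 0.7562 -0.1287]
```

Run:
```python
import cv2
a=cv2.imread("pics/top0.png"); 
c=a[100:320,200:490]; cv2.imwrite("pics/top0c.png",cv2.resize(c,None,fx=2.7,fy=2.7,interpolation=cv2.INTER_CUBIC))
```

```text
(no output)
```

View pics/top0c.png

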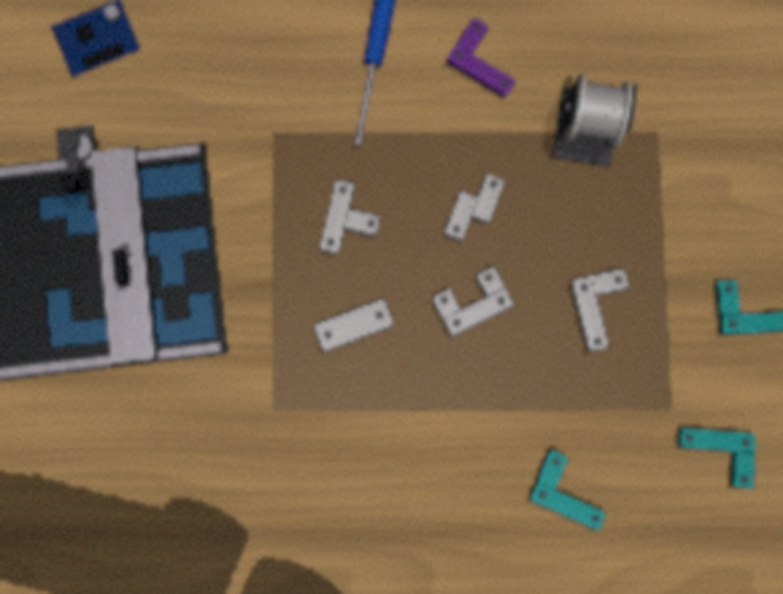

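View pics/scene0.png

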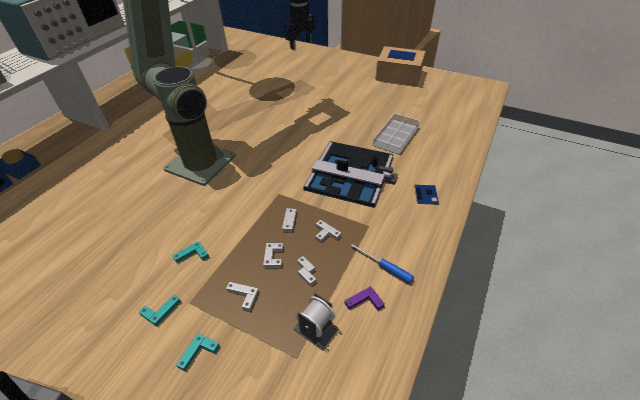

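The top picture shows all five brackets on the mat, at crop positions:

| Item | Crop position |
|---|---|
| rail | (353,325) |
| tee | (345,217) |
| yoke | (473,300) |
| angle | (597,305) |
| zed | (473,207) |

The tray is at left with the bar home and the knob near (75,185). The turquoise and purple L shapes are decoys. I'll move over the tray for a closer look with the wrist camera.

```bash
cat > plan.py <<'E'
import sys,numpy as np
from scipy.spatial.transform import Rotation as R
from workcell import manip
def Rd(yaw): # yaw deg = world angle of tool y axis, tool z down
    a=np.radians(yaw); y=np.array([np.cos(a),np.sin(a),0]); z=np.array([0,0,-1.]); return np.c_[np.cross(y,z),y,z]
def plan(wps,step=4.5,p=None,M=None):
    """wps: list of (x,y,z,yaw[,step]); prints rows per waypoint from the measured pose"""
    s=manip.state(); p=s["position"].copy(); M=s["ee_rot"].copy()
    for wp in wps:
        st=wp[4] if len(wp)>4 else step
        t=np.array(wp[:3]); T=Rd(wp[3]); d=np.linalg.norm(t-p)*100
        ang=np.degrees(np.linalg.norm(R.from_matrix(M.T@T).as_rotvec()))
        n=max(1,int(np.ceil(max(d/st,ang/8)))); out=[]
        for i in range(n):
            k=n-i
            sh=np.round(M.T@(t-p)/k*100,1 if k>1 else 2)
            rv=np.round(np.degrees(R.from_matrix(M.T@T).as_rotvec())/k,1)
            p=p+M@sh/100; M=M@R.from_rotvec(np.radians(rv)).as_matrix()
            out+=list(sh)+list(rv)
        print(n,"rows:",", ".join(f"{v+0:g}" for v in out))
if __name__=="__main__":
    plan([tuple(map(float,a.split(","))) for a in sys.argv[1:]])
E
python3 plan.py .42,.17,.33,95
python3 -c "
from h import *
p=manip.camera_params('wrist');s=manip.state();M=s['ee_rot'];print(p['vertical_fov'],p['cx'],p['cy'],M.T@(np.array(p['position'])-s['position']),M.T@np.array(p['orientation']))"
```

```text
11 rows: -3.3, -2.8, -0.7, 0, 0, -1.7, -3.3, -2.9, -0.7, 0, 0, -1.7, -3.2, -3, -0.7, 0, 0, -1.7, -3.1, -3.1, -0.7, 0, 0, -1.7, -3, -3.2, -0.7, 0, 0, -1.7, -2.9, -3.3, -0.6, 0, 0, -1.7, -2.8, -3.4, -0.7, 0, 0, -1.7, -2.7, -3.5, -0.6, 0, 0, -1.7, -2.6, -3.5, -0.7, 0, 0, -1.7, -2.4, -3.6, -0.6, 0, 0, -1.7, -2.36, -3.71, -0.67, 0, 0, -1.6
65.1983538698421 319.5424865484741 197.18272312314977 [ 0.06699677  0.0011192  -0.11815001] [[-1.48767187e-04 -9.64754056e-01 -2.63153168e-01]
 [ 9.99999989e-01 -1.39720426e-04 -5.30920361e-05]
 [ 1.44528844e-05 -2.63153173e-01  9.64754066e-01]]
```

Call:
{"name": "move_arm", "arguments": {
  "targets": [-3.3, -2.8, -0.7, 0, 0, -1.7, -3.3, -2.9, -0.7, 0, 0, -1.7, -3.2, -3, -0.7, 0, 0, -1.7, -3.1, -3.1, -0.7, 0, 0, -1.7, -3, -3.2, -0.7, 0, 0, -1.7, -2.9, -3.3, -0.6, 0, 0, -1.7, -2.8, -3.4, -0.7, 0, 0, -1.7, -2.7, -3.5, -0.6, 0, 0, -1.7, -2.6, -3.5, -0.7, 0, 0, -1.7, -2.4, -3.6, -0.6, 0, 0, -1.7]
}}

```text
time_s: 1.95
position: [0.3951, 0.2041, 0.324]
ee_rot: [[-0.998, -0.06, 0.001], [-0.06, 0.998, 0.0], [-0.001, 0.0, -1.0]]
wrist_force: [0.6, 0.6, -0.7]
gripper_width: 0.0856
finger_force: 0.0
```

Call:
{"name": "move_arm", "arguments": {
  "targets": [-2.4, -3.7, -0.7, 0, 0, -1.6, 0, 0, 0, 0, 0, 0, 0, 0, 0, 0, 0, 0]
}}

```text
time_s: 2.25
position: [0.4208, 0.1694, 0.3304]
ee_rot: [[-0.996, -0.084, -0.0], [-0.084, 0.996, 0.001], [0.0, 0.001, -1.0]]
wrist_force: [-0.1, 0.3, 1.4]
gripper_width: 0.0853
finger_force: 0.0
```

```bash
cat > tr.py <<'E'
from h import *
np.set_printoptions(precision=4,suppress=True)
import sys
s=manip.state(); print(s["time_s"],s["position"],np.degrees(np.arctan2(s["ee_rot"][1,1],s["ee_rot"][0,1])))
save("wrist",sys.argv[1])
Z=dict(tray=0.0,pocket_rail=.006,pocket_tee=.006,pocket_yoke=.006,pocket_angle=.006,pocket_zed=.006,bar_grip=.06,lever_pivot=.036,lever_knob=.068)
for n,z in Z.items():
    for r in manip.pinpoint("wrist",n)[:2]: print(n,np.round(r["point"],1),round(r["conf"],2),w("wrist",r["point"],z))
E
python3 tr.py w1
```

```text
2.25 [0.4208 0.1694 0.3304] 94.80504728192025
tray [224.9 306.1] 0.79 [0.5201 0.1603]
pocket_rail [281.7 274. ] 0.75 [0.6172 0.1175]
pocket_rail [217.5 269.1] 0.68 [0.5108 0.1049]
pocket_tee [220.2 271.3] 0.57 [0.5148 0.1085]
pocket_tee [175.5 336.4] 0.44 [0.4386 0.1985]
pocket_yoke [170.4 262.1] 0.92 [0.4407 0.0918]
pocket_angle [239.9 127.2] 0.68 [ 0.5663 -0.1084]
pocket_angle [174.  336.6] 0.55 [0.4366 0.1985]
pocket_zed [261.8 340.3] 0.97 [0.5741 0.2184]
bar_grip [232.9 304.4] 0.85 [0.5096 0.1599]
bar_grip [164.  128.6] 0.68 [ 0.4371 -0.0661]
lever_pivot [319.9 337.3] 0.61 [0.657  0.2203]
lever_pivot [267.4 338.5] 0.49 [0.5686 0.2129]
lever_knob [300.  338.7] 0.92 [0.6016 0.2145]
lever_knob [321.8 340.9] 0.55 [0.6363 0.2212]
```

View pics/w1.png

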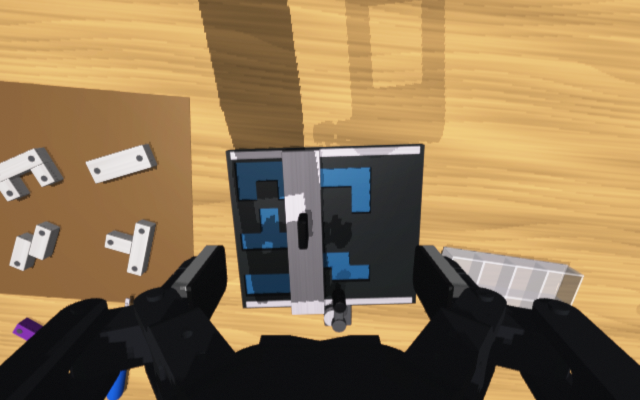

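The wrist picture shows the tray with corners at about (row 150, col 228), (146,423), (303,415) and (306,245). The bar grip is at (233,304) and the lever knob at (300,339). I'll fit the tray pose, then plan the lever swing.

Run:
```python
from h import *
from plan import plan
np.set_printoptions(precision=4,suppress=True)
c=[(150,228),(146,423),(303,415),(306,245)]
L=np.array([(-.125,-.105),(-.125,.17),(.125,.17),(.125,-.105)])
for z in (.006,.014):
    W=np.array([w("wrist",q,z) for q in c])
    A=L-L.mean(0);B=W-W.mean(0)
    a=np.arctan2((A[:,0]*B[:,1]-A[:,1]*B[:,0]).sum(),(A*B).sum())
    Rm=np.array([[np.cos(a),-np.sin(a)],[np.sin(a),np.cos(a)]])
    t=W.mean(0)-Rm@L.mean(0); print(z,a,t,(W-(L@Rm.T+t)).tolist())
for n,q in dict(grip=(.5096,.1599),piv=(.657,.2203),knob=(.6016,.2145),rail=(.6172,.1175),tee=(.5148,.1085),yoke=(.4407,.0918),zed=(.5741,.2184),ang=(.4366,.1985)).items(): print(n,Rm.T@(np.array(q)-t))
k=np.array([.602,.2145]); P=np.array([.657,.220]); r=k-P
def rot(th): return P+np.array([[np.cos(th),-np.sin(th)],[np.sin(th),np.cos(th)]])@r
y=140
plan([(*k,.15,y),(*k,.078,y)])
print("arc");
plan([(*k,.078,y)]+[(*rot(t),.078,y) for t in np.arange(.2,1.61,.2)]+[(*rot(1.62),.078,y)])
```

```text
0.006 0.11439095852117818 [0.5303 0.1615] [[-0.0016390912272731262, -0.0007268220714310297], [0.0001286655172889617, -0.001356062253828949], [0.0016324804897803746, 0.0011352004061330745], [-0.00012205477979598811, 0.000947683919126821]]
0.014 0.11439095852117807 [0.5272 0.161 ] [[0.0003524580721462889, 0.0020146386703653735], [0.00265588464901656, -0.0035438216057024907], [-0.0003589492610369671, -0.0016136454510261578], [-0.002649393460125826, 0.0031428283863633028]]
grip [-0.0176  0.001 ]
piv [0.1357 0.0441]
knob [0.08   0.0447]
rail [ 0.0845 -0.0535]
tee [-0.0183 -0.0507]
yoke [-0.0938 -0.0588]
zed [0.0532 0.0517]
ang [-0.0857  0.0476]
6 rows: -3.1, 0.5, 3, 0, 0, -7.5, -3.1, 0, 3, 0, 0, -7.5, -3.1, -0.3, 3, 0, 0, -7.5, -3, -0.8, 3, 0, 0, -7.5, -2.9, -1.1, 3, 0, 0, -7.5, -2.74, -1.55, 3.02, 0, 0, -7.5
2 rows: 0, 0, 3.6, 0, 0, 0, -0.01, 0, 3.6, 0, 0, 0
arc
7 rows: -2.6, 0.4, 3.6, 0, 0, -6.4, -2.7, 0.1, 3.6, 0, 0, -6.4, -2.7, -0.2, 3.6, 0, 0, -6.4, -2.6, -0.5, 3.6, 0, 0, -6.4, -2.6, -0.8, 3.6, 0, 0, -6.5, -2.4, -1.1, 3.6, 0, 0, -6.4, -2.33, -1.3, 3.62, 0, 0, -6.5
1 rows: 0.69, -0.86, 0, 0, 0, 0
1 rows: 0.5, -0.98, 0, 0, 0, 0
1 rows: 0.3, -1.06, 0, 0, 0, 0
1 rows: 0.08, -1.1, 0, 0, 0, 0
1 rows: -0.13, -1.1, 0, 0, 0, 0
1 rows: -0.36, -1.04, 0, 0, 0, 0
1 rows: -0.55, -0.96, 0, 0, 0, 0
1 rows: -0.74, -0.82, 0, 0, 0, 0
1 rows: -0.08, -0.08, 0, 0, 0, 0
```

Call:
{"name": "move_arm", "arguments": {
  "targets": [-3.1, 0.5, 3, 0, 0, -7.5, -3.1, 0, 3, 0, 0, -7.5, -3.1, -0.3, 3, 0, 0, -7.5, -3, -0.8, 3, 0, 0, -7.5, -2.9, -1.1, 3, 0, 0, -7.5, -2.74, -1.55, 3, 0, 0, -7.5, 0, 0, 0, 0, 0, 0]
}}

```text
time_s: 3.45
position: [0.6009, 0.2133, 0.1413]
ee_rot: [[-0.642, -0.766, -0.012], [-0.766, 0.642, -0.003], [0.01, 0.008, -1.0]]
wrist_force: [-1.6, -1.0, -1.7]
gripper_width: 0.0854
finger_force: 0.0
```

```bash
python3 tr.py w2 | grep -E "^[0-9]|knob|pivot|grip"; python3 plan.py .602,.2145,.078,140
```

```text
3.45 [0.6009 0.2133 0.1413] 140.03451478193864
bar_grip [ 46.6 371.4] 0.97 [0.5106 0.1551]
lever_pivot [256.9 265.6] 0.65 [0.668  0.2238]
lever_knob [219.4 316.4] 0.93 [0.6071 0.2171]
2 rows: 0, 0, 3.7, -0.1, 0.1, 0, 0, 0.09, 3.73, 0, 0, 0
```

View pics/w2.png

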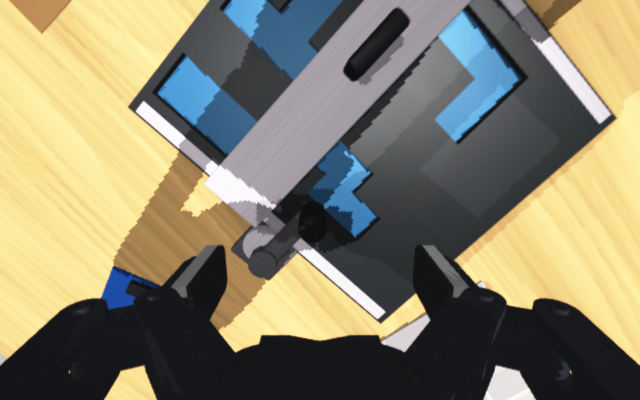

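The knob is at (row 219, col 316) and the pivot is near (257,264). The grip is at (46,375).

```bash
cat > lev.py <<'E'
import numpy as np,sys
from plan import plan
P=np.array([.6597,.2225]); 
def K(th):
    a=np.pi+.112+th; return P+.055*np.array([np.cos(a),np.sin(a)])
z=.078;y=140
if __name__=="__main__":
    print(K(0))
    plan([(*K(0),z,y)]+[(*K(t),z,y) for t in (.2,.4,.6,.8,1,1.2,1.4,1.6,1.65)])
E
python3 lev.py
```

```text
[0.6050446  0.21635287]
2 rows: -0.2, 0, 3.7, -0.1, 0.1, 0, -0.14, -0.02, 3.73, 0, 0, 0
1 rows: 0.67, -0.87, 0, 0, 0, 0
1 rows: 0.49, -0.98, 0, 0, 0, 0
1 rows: 0.28, -1.06, 0, 0, 0, 0
1 rows: 0.07, -1.1, 0, 0, 0, 0
1 rows: -0.15, -1.09, 0, 0, 0, 0
1 rows: -0.37, -1.03, 0, 0, 0, 0
1 rows: -0.56, -0.95, 0, 0, 0, 0
1 rows: -0.74, -0.81, 0, 0, 0, 0
1 rows: -0.21, -0.17, 0, 0, 0, 0
```

Call:
{"name": "move_arm", "arguments": {
  "targets": [-0.2, 0, 3.7, -0.1, 0.1, 0, -0.14, 0, 3.7, 0, 0, 0, 0, 0, 0, 0, 0, 0]
}}

```text
time_s: 4.25
position: [0.5995, 0.2153, 0.0709]
ee_rot: [[-0.643, -0.766, -0.014], [-0.766, 0.643, -0.003], [0.011, 0.009, -1.0]]
wrist_force: [-1.3, -0.6, -0.3]
gripper_width: 0.0853
finger_force: 0.0
```

Call:
{"name": "move_arm", "arguments": {
  "targets": [0, 0, 0, 0, 0, 0, 0, 0, 0, 0, 0, 0, 0, 0, 0, 0, 0, 0, 0, 0, 0, 0, 0, 0, 0, 0, 0, 0, 0, 0, 0, 0, 0, 0, 0, 0],
  "jaw": 0.76
}}

```text
time_s: 4.85
position: [0.6067, 0.2157, 0.0783]
ee_rot: [[-0.643, -0.766, 0.003], [-0.766, 0.643, -0.001], [-0.001, -0.003, -1.0]]
wrist_force: [3.3, -3.4, 3.3]
gripper_width: 0.0204
finger_force: 2.3
```

Call:
{"name": "move_arm", "arguments": {
  "targets": [0.67, -0.87, 0, 0, 0, 0, 0.49, -0.98, 0, 0, 0, 0, 0.28, -1.06, 0, 0, 0, 0, 0.07, -1.1, 0, 0, 0, 0, -0.15, -1.09, 0, 0, 0, 0, -0.37, -1.03, 0, 0, 0, 0, -0.56, -0.95, 0, 0, 0, 0, -0.74, -0.81, 0, 0, 0, 0, -0.2, -0.2, 0, 0, 0, 0, 0, 0, 0, 0, 0, 0]
}}

```text
time_s: 5.85
position: [0.6713, 0.1682, 0.0765]
ee_rot: [[-0.643, -0.766, 0.0], [-0.766, 0.643, -0.0], [-0.0, -0.0, -1.0]]
wrist_force: [0.4, 0.2, -0.2]
gripper_width: 0.0204
finger_force: 0.0
```

```bash
python3 tr.py w3 | grep -E "^[0-9]|knob|pivot|grip"
```

```text
5.85 [0.6713 0.1682 0.0765] 139.97439684265024
lever_pivot [287.1 394.2] 0.71 [0.6559 0.2196]
lever_knob [254.4 324.1] 0.63 [0.6641 0.1661]
```

View pics/w3.png

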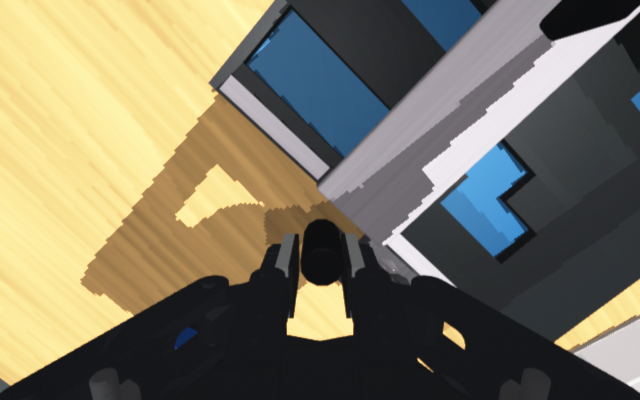

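The knob sits between the fingers at (row 254, col 324), with the arm along tray −y, so the lever is free. Next is the bar.

```bash
python3 plan.py .6713,.1682,.13,140 .5105,.157,.13,96.5 .5105,.157,.066,96.5 .4945,.2981,.066,96.5,1.6 .4945,.2981,.15,96.5
```

```text
2 rows: 0, -0.1, -2.7, 0, 0, 0, -0.1, -0.02, -2.67, 0.1, -0.1, 0
6 rows: 1.9, 1.9, 0, 0, 0, 7.2, 2.1, 1.7, 0, 0, 0, 7.3, 2.3, 1.4, 0, 0, 0, 7.2, 2.4, 1.1, 0, 0, 0, 7.3, 2.6, 0.8, 0, 0, 0, 7.2, 2.63, 0.47, -0.01, 0, 0, 7.3
2 rows: 0, 0, 3.2, 0, 0, 0, 0.01, 0, 3.2, 0, 0, 0
9 rows: 0, 1.6, 0, 0, 0, 0, 0, 1.6, 0, 0, 0, 0, 0, 1.6, 0, 0, 0, 0, 0, 1.6, 0, 0, 0, 0, 0, 1.6, 0, 0, 0, 0, 0, 1.6, 0, 0, 0, 0, 0, 1.5, 0, 0, 0, 0, 0, 1.6, 0, 0, 0, 0, -0.01, 1.5, 0, 0, 0, 0
2 rows: 0, 0, -4.2, 0, 0, 0, 0, 0, -4.2, 0, 0, 0
```

Call:
{"name": "move_arm", "arguments": {
  "targets": [0, 0, -2.7, 0, 0, 0, 0, 0, -2.7, 0, 0, 0]
}}

```text
time_s: 6.55
position: [0.6686, 0.1679, 0.1291]
ee_rot: [[-0.643, -0.766, -0.006], [-0.766, 0.643, -0.001], [0.004, 0.004, -1.0]]
wrist_force: [-0.0, -0.1, 0.2]
gripper_width: 0.0203
finger_force: 0.0
```

Call:
{"name": "move_arm", "arguments": {
  "targets": [1.9, 1.9, 0, 0, 0, 7.2, 2.1, 1.7, 0, 0, 0, 7.3, 2.3, 1.4, 0, 0, 0, 7.2, 2.4, 1.1, 0, 0, 0, 7.3, 2.6, 0.8, 0, 0, 0, 7.2, 2.6, 0.5, 0, 0, 0, 7.3, 0, 0, 3.2, 0, 0, 0, 0, 0, 3.2, 0, 0, 0, 0, 0, 0, 0, 0, 0],
  "jaw": 0
}}

```text
time_s: 7.45
position: [0.5048, 0.1567, 0.0627]
ee_rot: [[-0.994, -0.113, -0.012], [-0.113, 0.994, -0.002], [0.012, -0.0, -1.0]]
wrist_force: [-1.3, 0.6, -0.7]
gripper_width: 0.0853
finger_force: 0.0
```

Call:
{"name": "move_arm", "arguments": {
  "targets": [0, 0, 0, 0, 0, 0, 0, 0, 0, 0, 0, 0, 0, 0, 0, 0, 0, 0, 0, 0, 0, 0, 0, 0, 0, 0, 0, 0, 0, 0, 0, 0, 0, 0, 0, 0, 0, 0, 0, 0, 0, 0],
  "jaw": 1
}}

```text
time_s: 8.15
position: [0.51, 0.1571, 0.0677]
ee_rot: [[-0.994, -0.113, -0.001], [-0.113, 0.994, -0.001], [0.001, -0.001, -1.0]]
wrist_force: [-0.7, -2.2, 5.1]
gripper_width: 0.0109
finger_force: 59.3
```

Call:
{"name": "move_arm", "arguments": {
  "targets": [0, 1.6, 0, 0, 0, 0, 0, 1.6, 0, 0, 0, 0, 0, 1.6, 0, 0, 0, 0, 0, 1.6, 0, 0, 0, 0, 0, 1.6, 0, 0, 0, 0, 0, 1.6, 0, 0, 0, 0, 0, 1.5, 0, 0, 0, 0, 0, 1.6, 0, 0, 0, 0, 0, 1.5, 0, 0, 0, 0, 0, 0, 0, 0, 0, 0]
}}

```text
time_s: 9.15
position: [0.4943, 0.2937, 0.0676]
ee_rot: [[-0.993, -0.115, -0.002], [-0.115, 0.993, -0.012], [0.003, -0.011, -1.0]]
wrist_force: [-0.9, -20.8, 11.8]
gripper_width: 0.0109
finger_force: 61.5
```

```bash
python3 -c "
from h import *
s=manip.state();print(s['position'],s['wrist_force'],s['gripper_width'])
import plan
p=s['position']
plan.plan([(p[0],p[1],.15,96.5),(.385,.13,.36,96.5)])"
```

```text
[0.49427665 0.29369148 0.06764977] [ -0.85909817 -20.8477097   11.83746157] 0.010885632478179415
2 rows: 0, 0, -4.1, -0.3, -0.1, 0.1, 0.02, -0.07, -4.13, -0.3, -0.1, 0
7 rows: 1.8, -2.1, -3, 0, 0, 0, 1.8, -2.2, -3, 0, 0, 0, 1.8, -2.1, -3, 0, 0, 0, 1.8, -2.2, -3, 0, 0, 0, 1.8, -2.1, -3, 0, 0, 0, 1.9, -2.2, -3, 0, 0, 0, 1.8, -2.14, -3, 0, 0, 0
```

The wrist force of 20 N shows the bar has reached its end stop. I'll release it, lift, and measure the cavities by fitting their outlines.

Call:
{"name": "move_arm", "arguments": {
  "targets": [0, 0, 0, 0, 0, 0, 0, 0, 0, 0, 0, 0, 0, 0, 0, 0, 0, 0, 0, 0, 0, 0, 0, 0, 0, -4.1, 0, 0, 0, 0, 0, -4.1, 0, 0, 0],
  "jaw": 0
}}

```text
invalid input
```

Call:
{"name": "move_arm", "arguments": {
  "targets": [1.8, -2.1, -3, 0, 0, 0, 1.8, -2.2, -3, 0, 0, 0, 1.8, -2.1, -3, 0, 0, 0, 1.8, -2.2, -3, 0, 0, 0, 1.8, -2.1, -3, 0, 0, 0, 1.9, -2.2, -3, 0, 0, 0, 1.8, -2.1, -3, 0, 0, 0, 0, 0, 0, 0, 0, 0, 0, 0, 0, 0, 0, 0]
}}

```text
time_s: 10.05
position: [0.3846, 0.135, 0.2775]
ee_rot: [[-0.994, -0.112, 0.0], [-0.112, 0.994, 0.001], [-0.0, 0.001, -1.0]]
wrist_force: [0.1, -0.4, -0.9]
gripper_width: 0.0001
finger_force: 0.0
```

```bash
cat > fit.py <<'E'
from h import *
from scipy.optimize import minimize
S=dict(rail=[(-16,16,-43,43)],tee=[(-19,19,-11,11),(19,41,-42,42)],yoke=[(-11,11,-40,40),(11,39,18,40),(11,39,-40,-18)],
 angle=[(-11,11,-42,42),(11,51,20,42)],zed=[(-22,0,-42,11),(0,22,-11,42)])
U=4
def pr(p,X):
    f=200/np.tan(np.radians(p["vertical_fov"])/2)
    c=(X-np.array(p["position"]))@np.array(p["orientation"])
    return np.c_[c[:,0]/c[:,2]*f+p["cx"],c[:,1]/c[:,2]*f+p["cy"]]
def fill(m,pts): cv2.fillPoly(m,[np.round(((pts+.5)*U-.5)*16).astype(np.int32)],1,shift=4)
def render(p,name,x,y,a,kind,z0=0.):
    c,s=np.cos(a),np.sin(a)
    def C(r,g,z):
        X=np.array([(r[0]-g,r[2]-g),(r[1]+g,r[2]-g),(r[1]+g,r[3]+g),(r[0]-g,r[3]+g)])/1e3
        return np.c_[X@np.array([[c,s],[-s,c]])+[x,y],np.full(4,z)]
    m=np.zeros((400*U,640*U),np.uint8)
    if kind=="part":
        for r in S[name]:
            fill(m,cv2.convexHull(pr(p,np.r_[C(r,0,z0),C(r,0,z0+.018)]).astype(np.float32))[:,0])
    else:
        n=m.copy()
        for r in S[name]: fill(m,pr(p,C(r,3,.006))); fill(n,pr(p,C(r,3,.014)))
        m&=n
    return cv2.resize(m.astype(np.float32),(640,400),interpolation=cv2.INTER_AREA)
def masks(im):
    h=cv2.cvtColor(im,cv2.COLOR_RGB2HSV).astype(int)
    blue=(abs(h[...,0]-104)<14)&(h[...,1]>110)&(h[...,2]>40)
    white=(h[...,1]<70)&(h[...,2]>95)
    return dict(pocket=blue.astype(np.float32),part=white.astype(np.float32))
def fit(p,mask,name,x,y,kind,a=None,fixa=False,z0=0.,rad=25):
    g=lambda m:cv2.GaussianBlur(m,(0,0),1.0)
    def run(x,y,a):
        roi=cv2.dilate((render(p,name,x,y,a,kind,z0)>0).astype(np.uint8),np.ones((rad,rad)))
        M=g(mask*roi)
        def cost(v):
            A=a if fixa else v[2]/20
            return ((g(render(p,name,v[0]/1e3,v[1]/1e3,A,kind,z0))-M)**2).sum()
        v0=[x*1e3,y*1e3]+([] if fixa else [a*20])
        r=minimize(cost,v0,method="Nelder-Mead",options=dict(initial_simplex=[v0]+[list(np.array(v0)+6*e) for e in np.eye(len(v0))],xatol=.05,fatol=.05))
        area=render(p,name,r.x[0]/1e3,r.x[1]/1e3,a if fixa else r.x[2]/20,kind,z0).sum()
        return r.fun/area,r.x[0]/1e3,r.x[1]/1e3,(a if fixa else r.x[2]/20)
    if a is not None: return run(x,y,a)
    G=sorted((((render(p,name,x,y,t,kind,z0)-mask*cv2.dilate((render(p,name,x,y,t,kind,z0)>0).astype(np.uint8),np.ones((rad,rad))))**2).sum(),t) for t in np.arange(-3.14,3.14,.26))
    return min(run(x,y,t) for _,t in G[:4])
E
cat > pk.py <<'E'
from fit import *
np.set_printoptions(precision=4,suppress=True)
s=manip.state(); print(s["time_s"],s["position"])
p=manip.camera_params("wrist"); im=save("wrist","w4"); M=masks(im)
t=np.array([.5295,.161]);a=.114
I=dict(rail=(.085,-.053),tee=(-.018,-.051),yoke=(-.094,-.059),zed=(.053,.052),angle=(-.086,.048))
R=np.array([[np.cos(a),-np.sin(a)],[np.sin(a),np.cos(a)]])
for n,l in I.items():
    q=R@np.array(l)+t; r=fit(p,M["pocket"],n,*q,"pocket",a=a); print(n,np.round(r,4),"tray",R.T@(np.array(r[1:3])-t))
    for k in manip.pinpoint("wrist","pocket_"+n)[:1]: print("   net",round(k["conf"],2),w("wrist",k["point"],.006,p))
v=im.copy(); v[M["pocket"]>0]=[255,0,255]; cv2.imwrite("pics/w4m.png",np.hstack([im,v])[:,:,::-1][::1])
E
python3 pk.py
```

```text
10.05 [0.3846 0.135  0.2775]
rail [0.8227 0.6226 0.1215 0.1856] tray [ 0.088  -0.0499]
tee [0.5166 0.5143 0.1    0.0712] tray [-0.022  -0.0589]
   net 0.91 [0.5142 0.1   ]
yoke [0.0244 0.4412 0.0953 0.1241] tray [-0.0952 -0.0552]
   net 0.8 [0.4373 0.0923]
zed [    inf  0.8093  0.1323 -1.1971] tray [ 0.2747 -0.0603]
   net 0.37 [0.5979 0.4639]
angle [0.0957 0.4415 0.1954 0.1018] tray [-0.0835  0.0442]
   net 0.8 [0.4396 0.1941]fit.py:41: RuntimeWarning: divide by zero encountered in scalar divide
  return r.fun/area,r.x[0]/1e3,r.x[1]/1e3,(a if fixa else r.x[2]/20)
```

View pics/w4.png

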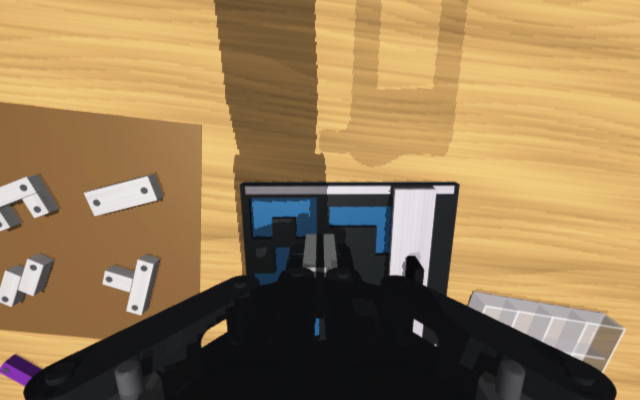

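The first call held one number too few and was refused, so the still-gripped arm lifted off the bar grip. The bar still looks parked in the picture (columns 392–436, tray edge at 459). I'll open the jaws, raise the arm and measure the bar position.

```bash
python3 plan.py .42,.16,.35,96.5
```

```text
2 rows: -1.9, 1, -3.7, 0, -0.2, 0, -1.94, 1.03, -3.76, 0, -0.1, 0
```

Call:
{"name": "move_arm", "arguments": {
  "targets": [-1.9, 1, -3.7, 0, -0.2, 0, -1.9, 1, -3.8, 0, 0, 0, 0, 0, 0, 0, 0, 0, 0, 0, 0, 0, 0, 0, 0, 0, 0, 0, 0, 0],
  "jaw": 0
}}

```text
time_s: 10.85
position: [0.4191, 0.1592, 0.3501]
ee_rot: [[-0.994, -0.113, -0.002], [-0.113, 0.994, -0.0], [0.002, -0.0, -1.0]]
wrist_force: [-0.4, 0.1, 0.4]
gripper_width: 0.0723
finger_force: 0.0
```

```bash
sed -i 's/"w4"/"w5"/;s/w4m/w5m/' pk.py
cat >> pk.py <<'E'
for k in manip.pinpoint("wrist","bar_grip")[:2]:
    q=w("wrist",k["point"],.06,p); print("grip",k,q,R.T@(q-t))
for n in I:
    for k in manip.pinpoint("wrist",n)[:3]: print(n,round(k["conf"],2),np.round(k["point"]),w("wrist",k["point"],0,p))
E
python3 pk.py
```

```text
10.85 [0.4191 0.1592 0.3501]
rail [0.0305 0.6186 0.1156 0.1133] tray [ 0.0834 -0.0553]
tee [0.0583 0.5168 0.1035 0.122 ] tray [-0.0192 -0.0557]
   net 0.92 [0.5142 0.1081]
yoke [0.0402 0.4417 0.0955 0.1125] tray [-0.0947 -0.0551]
   net 0.8 [0.4375 0.1002]
zed [0.079  0.5808 0.2148 0.0803] tray [0.0571 0.0476]
   net 0.61 [0.5823 0.2099]
angle [0.1395 0.4424 0.1944 0.125 ] tray [-0.0827  0.0431]
   net 0.87 [0.4407 0.1993]
grip {'point': [226.9, 387.0], 'conf': 0.87} [0.4946 0.2632] [-0.0231  0.1055]
grip {'point': [261.5, 339.0], 'conf': 0.62} [0.5543 0.2038] [0.0295 0.0397]
rail 0.76 [159. 141.] [ 0.4505 -0.1056]
tee 0.89 [232. 136.] [ 0.5693 -0.1185]
tee 0.26 [170. 273.] [0.4437 0.0925]
yoke 0.81 [156.  43.] [ 0.4615 -0.2516]
zed 0.64 [233.  51.] [ 0.5859 -0.2533]
zed 0.58 [156.  42.] [ 0.4628 -0.2534]
angle 0.7 [318.  58.] [ 0.7448 -0.259 ]
```

```bash
python3 -c "
import cv2;a=cv2.imread('pics/w5m.png');print(a.shape);cv2.imwrite('pics/w5n.png',a[120:340,640:][:, :640])"
```

```text
(400, 1280, 3)
```

View pics/w5n.png

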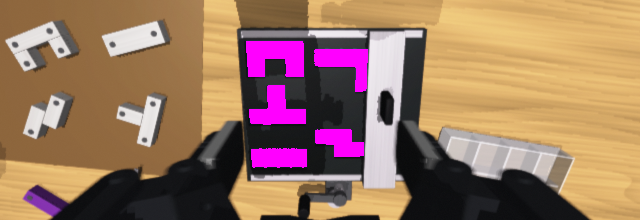

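The blue masks cover all five cavities. The bar, at columns 366–406, has been dragged back to about 0.105 m, so I'll regrip it and park it again.

```bash
python3 plan.py .495,.263,.13,96.5 .495,.263,.067,96.5
```

```text
6 rows: -1.4, 1.6, 3.7, 0, 0, 0, -1.4, 1.6, 3.7, 0, 0, 0, -1.5, 1.6, 3.7, 0, 0, 0, -1.4, 1.6, 3.7, 0, 0, 0, -1.5, 1.5, 3.7, 0, 0, 0, -1.41, 1.57, 3.7, 0, 0.1, 0
2 rows: 0, 0, 3.1, 0, 0, 0, 0, 0, 3.2, 0, 0, 0
```

Call:
{"name": "move_arm", "arguments": {
  "targets": [-1.4, 1.6, 3.7, 0, 0, 0, -1.4, 1.6, 3.7, 0, 0, 0, -1.5, 1.6, 3.7, 0, 0, 0, -1.4, 1.6, 3.7, 0, 0, 0, -1.5, 1.5, 3.7, 0, 0, 0, -1.4, 1.6, 3.7, 0, 0, 0, 0, 0, 3.1, 0, 0, 0, 0, 0, 3.2, 0, 0, 0, 0, 0, 0, 0, 0, 0, 0, 0, 0, 0, 0, 0]
}}

```text
time_s: 12.45
position: [0.4947, 0.2633, 0.0668]
ee_rot: [[-0.994, -0.113, -0.0], [-0.113, 0.994, -0.0], [0.0, -0.0, -1.0]]
wrist_force: [0.4, -0.6, 0.3]
gripper_width: 0.0855
finger_force: 0.0
```

Call:
{"name": "move_arm", "arguments": {
  "targets": [0, 0, 0, 0, 0, 0, 0, 0, 0, 0, 0, 0, 0, 0, 0, 0, 0, 0, 0, 0, 0, 0, 0, 0, 0, 0, 0, 0, 0, 0, 0, 0, 0, 0, 0, 0, 0, 0, 0, 0, 0, 0],
  "jaw": 1
}}

```text
time_s: 13.15
position: [0.4953, 0.2633, 0.0677]
ee_rot: [[-0.994, -0.113, 0.002], [-0.113, 0.994, -0.0], [-0.002, -0.0, -1.0]]
wrist_force: [-1.4, -2.3, 5.1]
gripper_width: 0.0114
finger_force: 59.4
```

Call:
{"name": "move_arm", "arguments": {
  "targets": [0, 1, 0, 0, 0, 0, 0, 1, 0, 0, 0, 0, 0, 1, 0, 0, 0, 0, 0, 0.6, 0, 0, 0, 0, 0, 0, 0, 0, 0, 0]
}}

```text
time_s: 13.65
position: [0.4918, 0.2934, 0.0677]
ee_rot: [[-0.993, -0.115, 0.001], [-0.115, 0.993, -0.012], [0.001, -0.012, -1.0]]
wrist_force: [0.4, -22.1, 11.7]
gripper_width: 0.0112
finger_force: 60.9
```

Call:
{"name": "move_arm", "arguments": {
  "targets": [0, -0.4, 0, 0, 0, 0, 0, 0, 0, 0, 0, 0, 0, 0, 0, 0, 0, 0, 0, 0, 0, 0, 0, 0, 0, 0, 0, 0, 0, 0, 0, 0, 0, 0, 0, 0],
  "jaw": 0
}}

```text
time_s: 14.25
position: [0.4912, 0.2955, 0.0668]
ee_rot: [[-0.994, -0.113, 0.001], [-0.113, 0.994, 0.0], [-0.001, 0.0, -1.0]]
wrist_force: [-0.1, 0.0, -0.5]
gripper_width: 0.0852
finger_force: 0.0
```

```bash
python3 plan.py .495,.28,.14,96.5 .42,.16,.35,96.5 .40,-.20,.33,90
```

```text
2 rows: -0.1, -0.8, -3.7, 0, 0, 0, -0.11, -0.78, -3.62, 0, 0.1, 0
6 rows: 1.5, -1.8, -3.5, 0, 0, 0, 1.5, -1.9, -3.5, 0, 0, 0, 1.5, -1.8, -3.5, 0, 0, 0, 1.4, -1.9, -3.5, 0, 0, 0, 1.5, -1.8, -3.5, 0, 0, 0, 1.43, -1.87, -3.49, 0, 0, 0
9 rows: 0.7, -3.9, 0.2, 0, 0, 0.7, 0.6, -4, 0.2, 0, 0, 0.7, 0.6, -4, 0.2, 0, 0, 0.7, 0.5, -4, 0.2, 0, 0, 0.7, 0.5, -4, 0.2, 0, 0, 0.7, 0.4, -4, 0.2, 0, 0, 0.8, 0.4, -4, 0.3, 0, 0, 0.7, 0.3, -3.9, 0.2, 0, 0, 0.8, 0.29, -3.98, 0.3, 0, 0, 0.7
```

Call:
{"name": "move_arm", "arguments": {
  "targets": [0, 0, -3.7, 0, 0, 0, 0, -1.6, -3.7, 0, 0, 0, 1.5, -1.8, -3.5, 0, 0, 0, 1.5, -1.9, -3.5, 0, 0, 0, 1.5, -1.8, -3.5, 0, 0, 0, 1.4, -1.9, -3.5, 0, 0, 0, 1.5, -1.8, -3.5, 0, 0, 0, 1.4, -1.9, -3.5, 0, 0, 0, 0, 0, 0, 0, 0, 0, 0, 0, 0, 0, 0, 0]
}}

```text
time_s: 15.25
position: [0.4182, 0.159, 0.352]
ee_rot: [[-0.994, -0.112, 0.004], [-0.112, 0.994, 0.001], [-0.004, 0.001, -1.0]]
wrist_force: [0.5, 0.4, -0.0]
gripper_width: 0.0855
finger_force: 0.0
```

```bash
sed -i 's/"w5"/"w6"/;s/w5m/w6m/' pk.py; python3 pk.py
```

```text
15.25 [0.4182 0.159  0.352 ]
rail [0.0313 0.6185 0.1156 0.1142] tray [ 0.0833 -0.0552]
   net 0.74 [0.6194 0.1138]
tee [0.0671 0.5161 0.1038 0.1166] tray [-0.0198 -0.0553]
   net 0.6 [0.517 0.102]
yoke [0.0448 0.441  0.0956 0.1049] tray [-0.0953 -0.0549]
   net 0.97 [0.4375 0.0941]
zed [0.0264 0.5801 0.2156 0.0977] tray [0.0564 0.0484]
   net 0.64 [0.5762 0.211 ]
angle [0.0345 0.4416 0.2003 0.1105] tray [-0.0829  0.0491]
   net 0.62 [0.4447 0.2003]
grip {'point': [228.5, 411.1], 'conf': 0.67} [0.4952 0.2979] [-0.0185  0.1399]
rail 0.84 [154. 144.] [ 0.4441 -0.1021]
tee 0.64 [218. 278.] [0.5225 0.1056]
tee 0.58 [230. 135.] [ 0.5687 -0.121 ]
zed 0.98 [233.  51.] [ 0.5889 -0.2549]
angle 0.62 [318.  57.] [ 0.7488 -0.2638]
```

Call:
{"name": "move_arm", "arguments": {
  "targets": [0.7, -3.9, 0.2, 0, 0, 0.7, 0.6, -4, 0.2, 0, 0, 0.7, 0.6, -4, 0.2, 0, 0, 0.7, 0.5, -4, 0.2, 0, 0, 0.7, 0.5, -4, 0.2, 0, 0, 0.7, 0.4, -4, 0.2, 0, 0, 0.8, 0.4, -4, 0.3, 0, 0, 0.7, 0.3, -3.9, 0.2, 0, 0, 0.8, 0.3, -4, 0.3, 0, 0, 0.7, 0, 0, 0, 0, 0, 0]
}}

```text
time_s: 16.85
position: [0.397, -0.2051, 0.3302]
ee_rot: [[-1.0, 0.007, -0.0], [0.007, 1.0, -0.001], [0.0, -0.001, -1.0]]
wrist_force: [0.2, -0.3, -0.0]
gripper_width: 0.0854
finger_force: 0.0
```

```bash
cat > pt.py <<'E'
from fit import *
import sys
np.set_printoptions(precision=4,suppress=True)
s=manip.state(); print(s["time_s"],s["position"])
p=manip.camera_params("wrist"); im=save("wrist",sys.argv[1]); M=masks(im)
for n in sys.argv[2:]:
    c=[k for k in manip.pinpoint("wrist",n) if k["conf"]>.3]
    for k in c[:3]:
        q=w("wrist",k["point"],0,p); r=fit(p,M["part"],n,*q,"part"); print(n,round(k["conf"],2),q,np.round(r,4),"deg",round(np.degrees(r[3]),1))
v=im.copy(); v[M["part"]>0]=[255,0,255]; cv2.imwrite(f"pics/{sys.argv[1]}m.png",v[:,:,::-1])
E
python3 pt.py w7 rail tee yoke zed angle
```

```text
16.85 [ 0.397  -0.2051  0.3302]
rail 0.9 [ 0.454  -0.1009] [ 0.0824  0.4502 -0.1061  0.3425] deg 19.6
tee 0.65 [ 0.5723 -0.1198] [ 0.0386  0.5693 -0.1161  1.3392] deg 76.7
tee 0.51 [0.5228 0.1073] [    nan  0.8967 -0.3058 -1.99  ] deg -114.0
yoke 0.94 [ 0.4643 -0.2557] [ 0.0375  0.463  -0.252   0.4601] deg 26.4
yoke 0.45 [ 0.5904 -0.2549] [ 0.436   0.5865 -0.2532  0.4526] deg 25.9
zed 0.79 [ 0.5877 -0.2562] [ 0.0997  0.5916 -0.2513 -1.9475] deg -111.6
angle 0.8 [ 0.448  -0.5724] [ 0.8687  0.4549 -0.5849  0.29  ] deg 16.6
angle 0.76 [ 0.3163 -0.5227] [ 0.8627  0.3186 -0.5226  3.1156] deg 178.5
angle 0.71 [ 0.2389 -0.3449] [ 0.8369  0.2413 -0.3462 -0.5475] deg -31.4fit.py:41: RuntimeWarning: invalid value encountered in scalar divide
  return r.fun/area,r.x[0]/1e3,r.x[1]/1e3,(a if fixa else r.x[2]/20)
fit.py:41: RuntimeWarning: divide by zero encountered in scalar divide
  return r.fun/area,r.x[0]/1e3,r.x[1]/1e3,(a if fixa else r.x[2]/20)
```

View pics/w7m.png

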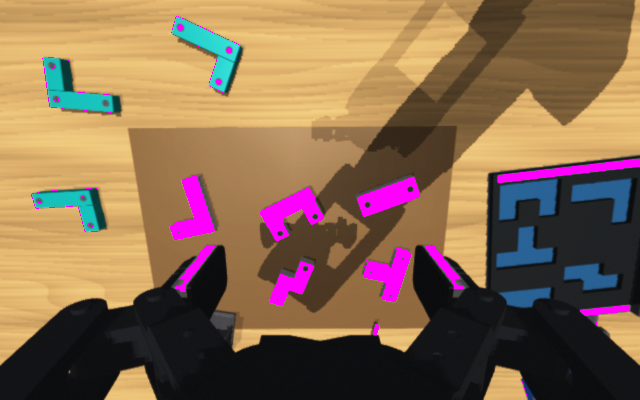

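The mask picture shows all five silver brackets found: rail (197,388), tee (273,387), yoke (212,290), zed (283,292) and angle (210,193). The bar is back at 0.140 m. I'll start with the rail, hovering for a close re-fit.

```bash
python3 plan.py .450,-.106,.18,19.6
```

```text
9 rows: -0.6, 1, 1.7, 0, 0, 7.8, -0.4, 1.1, 1.7, 0, 0, 7.8, -0.3, 1.2, 1.7, 0, 0, 7.8, -0.1, 1.2, 1.7, 0, 0, 7.8, 0.1, 1.2, 1.7, 0, 0, 7.9, 0.2, 1.2, 1.7, 0, 0, 7.8, 0.4, 1.1, 1.6, 0, 0, 7.9, 0.5, 1.1, 1.7, 0, 0, 7.8, 0.62, 0.99, 1.6, 0.1, 0, 7.9
```

Call:
{"name": "move_arm", "arguments": {
  "targets": [-0.6, 1, 1.7, 0, 0, 7.8, -0.4, 1.1, 1.7, 0, 0, 7.8, -0.3, 1.2, 1.7, 0, 0, 7.8, -0.1, 1.2, 1.7, 0, 0, 7.8, 0.1, 1.2, 1.7, 0, 0, 7.9, 0.2, 1.2, 1.7, 0, 0, 7.8, 0.4, 1.1, 1.6, 0, 0, 7.9, 0.5, 1.1, 1.7, 0, 0, 7.8, 0.62, 1, 1.6, 0, 0, 7.9, 0, 0, 0, 0, 0, 0],
  "jaw": 0.43
}}

```text
time_s: 18.15
position: [0.4487, -0.1044, 0.1778]
ee_rot: [[-0.337, 0.941, -0.003], [0.941, 0.337, 0.003], [0.004, -0.002, -1.0]]
wrist_force: [-0.4, -0.3, -0.4]
gripper_width: 0.0489
finger_force: 0.0
```

```bash
cat > gp.py <<'E'
# fit the part under the hand, then print descent rows. args: name x y angdeg pic
from fit import *
import sys
from plan import plan
n=sys.argv[1]; x,y,a=map(float,sys.argv[2:5])
H=dict(rail=.033,tee=.0335,yoke=.0335,angle=.0335,zed=.031)[n]
p=manip.camera_params("wrist"); s=manip.state(); im=save("wrist",sys.argv[5]); M=masks(im)
r=fit(p,M["part"],n,x,y,"part",a=np.radians(a),rad=41); r=list(r)
v=cv2.addWeighted(im,.6,np.uint8(255*render(p,n,*r[1:],"part"))[...,None].repeat(3,2),.4,0); cv2.imwrite(f"pics/{sys.argv[5]}o.png",v[:,:,::-1])
ty=np.degrees(np.arctan2(s["ee_rot"][1,1],s["ee_rot"][0,1]))
g=np.degrees(r[3])+(90 if n=="tee" else 0); g=ty+((g-ty+90)%180-90)
print(s["time_s"],s["position"],"tool yaw",round(ty,1),"fit",np.round(r,4),"grasp yaw",round(g,2))
plan([(r[1],r[2],.06,g),(r[1],r[2],H,g,1.5)])
E
python3 gp.py rail .450 -.106 19.6 w8
```

```text
18.15 [ 0.44869941 -0.1044244   0.17779089] tool yaw 19.7 fit [ 0.0592  0.4482 -0.1096  0.3571] grasp yaw 20.46
3 rows: -0.1, -0.1, 4, 0, 0, -0.2, -0.1, -0.1, 4, 0, 0, -0.2, -0.16, -0.03, 3.91, -0.1, -0.1, -0.2
2 rows: 0, 0, 1.3, 0, 0, 0, 0, -0.01, 1.4, 0, 0, 0
```

View pics/w8o.png

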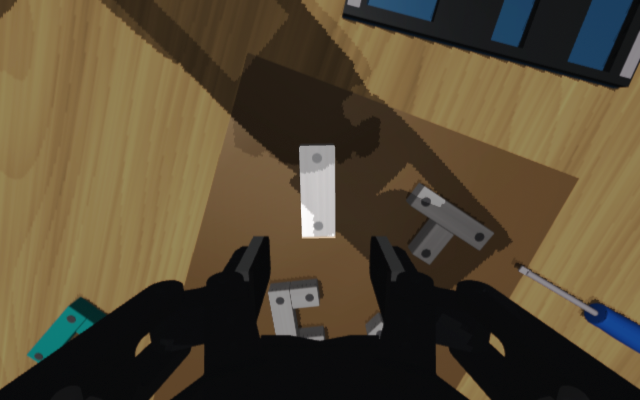

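The overlay covers the rail (rows 145–238, cols 300–335), but part of it is in shadow. I'll loosen the mask and re-fit.

```bash
sed -i 's/white=.*/white=(h[...,1]<75)\&(h[...,2]>60)/' fit.py; python3 gp.py rail .448 -.108 20 w9; python3 -c "
from fit import *
im=cv2.imread('pics/w9.png')[:,:,::-1];M=masks(im)['part']
print(M[135:250:6,290:350:3].astype(int))"
```

```text
18.2 [ 0.44934303 -0.10554693  0.17909667] tool yaw 19.8 fit [ 0.0249  0.4477 -0.1079  0.3585] grasp yaw 20.54
3 rows: 0, -0.1, 4, 0, 0, -0.3, 0, -0.1, 4, 0, 0, -0.2, -0.06, -0.07, 4.01, 0, 0, -0.3
2 rows: 0, 0, 1.3, 0, 0, 0, 0, 0, 1.4, 0, 0, 0
[[0 0 0 0 0 0 0 0 0 0 0 0 0 0 0 0 0 0 0 0]
 [0 0 0 0 0 0 0 0 0 0 0 1 1 1 1 0 0 0 0 0]
 [0 0 0 1 1 1 1 1 1 1 1 1 1 1 1 0 0 0 0 0]
 [0 0 0 1 1 1 1 1 0 0 0 1 1 1 1 0 0 0 0 0]
 [0 0 0 1 1 1 1 1 0 0 1 1 1 1 1 0 0 0 0 0]
 [0 0 0 1 1 1 1 1 1 1 1 1 1 1 1 0 0 0 0 0]
 [0 0 0 1 1 1 1 1 1 1 1 1 1 1 1 0 0 0 0 0]
 [0 0 0 1 1 1 1 1 1 1 1 1 1 1 1 0 0 0 0 0]
 [0 0 0 0 1 1 1 1 1 1 1 1 1 1 1 0 0 0 0 0]
 [0 0 0 0 1 1 1 1 1 1 1 1 1 1 1 0 0 0 0 0]
 [0 0 0 0 1 1 1 1 1 1 1 1 1 1 1 0 0 0 0 0]
 [0 0 0 0 1 1 1 1 1 1 1 1 1 1 1 0 0 0 0 0]
 [0 0 0 0 1 1 1 1 1 1 1 1 1 1 1 0 0 0 0 0]
 [0 0 0 0 1 1 1 1 1 1 1 1 1 1 1 0 0 0 0 0]
 [0 0 0 0 1 1 1 1 1 1 1 1 1 1 1 0 0 0 0 0]
 [0 0 0 0 1 1 1 1 1 0 0 1 1 1 1 0 0 0 0 0]
 [0 0 0 0 1 1 1 1 1 1 1 1 1 1 1 0 0 0 0 0]
 [0 0 0 0 0 0 0 0 0 0 0 0 0 0 0 0 0 0 0 0]
 [0 0 0 0 0 0 0 0 0 0 0 0 0 0 0 0 0 0 0 0]
 [0 0 0 0 0 0 0 0 0 0 0 0 0 0 0 0 0 0 0 0]]
```

Call:
{"name": "move_arm", "arguments": {
  "targets": [0, -0.1, 4, 0, 0, -0.3, 0, -0.1, 4, 0, 0, -0.2, -0.06, -0.07, 4, 0, 0, -0.3, 0, 0, 1.3, 0, 0, 0, 0, 0, 1.4, 0, 0, 0, 0, 0, 0, 0, 0, 0, 0, 0, 0, 0, 0, 0]
}}

```text
time_s: 18.95
position: [0.449, -0.1093, 0.0343]
ee_rot: [[-0.347, 0.938, 0.003], [0.938, 0.347, -0.001], [-0.002, 0.003, -1.0]]
wrist_force: [-1.0, 0.2, 0.2]
gripper_width: 0.0485
finger_force: 0.0
```

Call:
{"name": "move_arm", "arguments": {
  "targets": [0, 0, 0, 0, 0, 0, 0, 0, 0, 0, 0, 0, 0, 0, 0, 0, 0, 0, 0, 0, 0, 0, 0, 0, 0, 0, 0, 0, 0, 0],
  "jaw": 1
}}

```text
time_s: 19.45
position: [0.4495, -0.1094, 0.0349]
ee_rot: [[-0.347, 0.938, 0.005], [0.938, 0.347, -0.002], [-0.003, 0.004, -1.0]]
wrist_force: [-1.2, -0.3, 5.9]
gripper_width: 0.0301
finger_force: 59.7
```

```bash
cat > pl.py <<'E'
# args: name yaw(optional) : rows lift, carry, lower to just above, insert
from plan import plan
from workcell import manip
import sys,numpy as np
K=dict(rail=(.6185,.1156),tee=(.5164,.1037),yoke=(.4412,.0956),zed=(.5801,.2156),angle=(.4416,.2003))
n=sys.argv[1]; s=manip.state(); p=s["position"]; A=6.4
ty=np.degrees(np.arctan2(s["ee_rot"][1,1],s["ee_rot"][0,1]))
off=float(sys.argv[2])  # part angle - tool yaw at grasp is off (deg)
g=A-off; dx,dy=(float(sys.argv[3]),float(sys.argv[4])) if len(sys.argv)>4 else (0,0)
if n in("rail","zed"): g=ty+((g-ty+90)%180-90)
else: g=ty+((g-ty+180)%360-180)
H=dict(rail=.033,tee=.0335,yoke=.0335,angle=.0335,zed=.031)[n]
c,sn=np.cos(np.radians(A)),np.sin(np.radians(A)); x,y=np.array(K[n])+np.array([c*dx-sn*dy,sn*dx+c*dy])
print(p,ty,"place yaw",g,s["gripper_width"],s["finger_force"])
plan([(p[0],p[1],.12,ty),(x,y,.13,g),(x,y,H+.020,g),(x,y,H+.006,g,1)])
E
python3 pl.py rail 0
```

```text
[ 0.44948765 -0.109416    0.03490614] 20.300456573333058 place yaw 6.399999999999999 0.030137021412916697 59.743385910987854
2 rows: 0, 0, -4.3, 0.1, 0.1, 0, -0.02, 0.02, -4.21, 0.1, 0.1, 0
7 rows: 2.2, 3.4, -0.1, 0, 0, 2, 2.3, 3.3, -0.1, 0, 0, 2, 2.4, 3.2, -0.2, 0, 0, 2, 2.5, 3.1, -0.1, 0, 0, 2, 2.6, 3.1, -0.2, 0, 0, 2, 2.7, 2.9, -0.1, 0, 0, 2, 2.89, 2.89, -0.19, 0, 0, 1.9
2 rows: 0, 0, 3.9, 0, 0, 0, 0, 0, 3.8, 0, 0, 0
2 rows: 0, 0, 0.7, 0, 0, 0, 0, 0, 0.7, 0, 0, 0
```

```bash
cat > pl.py <<'E'
# args: name : right after the grasp; rows lift, carry, lower to just above, insert
from plan import plan,Rd
from workcell import manip
import sys,numpy as np,json
K=dict(rail=(.6185,.1156),tee=(.5164,.1037),yoke=(.4412,.0956),zed=(.5801,.2156),angle=(.4416,.2003))
n=sys.argv[1]; fx,fy,fa=json.load(open("fit.json")); s=manip.state(); p=s["position"]; M=s["ee_rot"]; A=6.4
ty=np.degrees(np.arctan2(M[1,1],M[0,1])); H=p[2]
off=np.array([fx,fy])-p[:2]; ox=off@M[:2,0]; oy=off@M[:2,1]
rel=dict(tee=90).get(n,0); fd=np.degrees(fa)
k=round((ty-fd-rel)/180)*180           # tool yaw = part + rel + k
g=A+rel+k
if n in("rail","zed"): g=ty+((g-ty+90)%180-90)
else: g=ty+((g-ty+180)%360-180)
T=Rd(g); t=np.array(K[n])-T[:2,0]*ox
print(p,"yaw",ty,"place",g,"off tool x,y",ox,oy,"target",t,H,s["gripper_width"],s["finger_force"])
json.dump([*t,H,g],open("place.json","w"))
plan([(p[0],p[1],.12,ty),(*t,.13,g),(*t,H+.020,g),(*t,H+.006,g,1)])
E
sed -i '/^print(s\["time/i import json; json.dump([float(v) for v in r[1:]],open("fit.json","w"))' gp.py
echo '[0.4477,-0.1079,0.3585]' > fit.json; python3 pl.py rail
```

```text
[ 0.44948765 -0.109416    0.03490614] yaw 20.300456573333058 place 6.399999999999999 off tool x,y 0.002042019587095796 -0.0011506380823963814 target [0.61872762 0.11357071] 0.03490613986702206 0.030137021412916697 59.743385910987854
2 rows: 0, 0, -4.3, 0.1, 0.1, 0, -0.02, 0.02, -4.21, 0.1, 0.1, 0
7 rows: 2.1, 3.4, -0.1, 0, 0, 2, 2.3, 3.3, -0.1, 0, 0, 2, 2.4, 3.2, -0.2, 0, 0, 2, 2.5, 3.1, -0.1, 0, 0, 2, 2.6, 3, -0.2, 0, 0, 2, 2.7, 3, -0.1, 0, 0, 2, 2.79, 2.86, -0.19, 0, 0, 1.9
2 rows: 0, 0, 3.8, 0, 0, 0, -0.01, 0, 3.71, 0, 0, 0
2 rows: 0, 0, 0.7, 0, 0, 0, 0, 0, 0.7, 0, 0, 0
```

Call:
{"name": "move_arm", "arguments": {
  "targets": [0, 0, -4.3, 0, 0, 0, 0, 0, -4.2, 0, 0, 0, 2.1, 3.4, -0.1, 0, 0, 2, 2.3, 3.3, -0.1, 0, 0, 2, 2.4, 3.2, -0.2, 0, 0, 2, 2.5, 3.1, -0.1, 0, 0, 2, 2.6, 3, -0.2, 0, 0, 2, 2.7, 3, -0.1, 0, 0, 2, 2.8, 2.9, -0.2, 0, 0, 1.9, 0, 0, 0, 0, 0, 0]
}}

```text
time_s: 20.45
position: [0.6206, 0.1186, 0.1296]
ee_rot: [[-0.115, 0.993, 0.006], [0.993, 0.115, 0.002], [0.001, 0.007, -1.0]]
wrist_force: [-0.3, -0.1, -0.5]
gripper_width: 0.03
finger_force: 60.2
```

Call:
{"name": "move_arm", "arguments": {
  "targets": [0, 0, 3.8, 0, 0, 0, 0, 0, 2.7, 0, 0, 0, 0, 0, 0, 0, 0, 0, 0, 0, 0, 0, 0, 0]
}}

```text
time_s: 20.85
position: [0.617, 0.1141, 0.0631]
ee_rot: [[-0.111, 0.994, -0.0], [0.994, 0.111, 0.0], [0.0, -0.0, -1.0]]
wrist_force: [0.5, 0.3, -0.4]
gripper_width: 0.0302
finger_force: 60.1
```

```bash
cat > ck.py <<'E'
# correction before insertion, rows
from plan import plan
import json,sys
from workcell import manip
x,y,H,g=json.load(open("place.json")); s=manip.state(); print(s["position"],s["wrist_force"],s["gripper_width"],(x,y,H,g))
plan([(x,y,s["position"][2],g),(x,y,H+.006,g,1)])
from h import save
save("wrist",sys.argv[1])
E
python3 ck.py w10
```

```text
[0.61698666 0.11409635 0.06310738] [ 0.54586071  0.33623316 -0.3918029 ] 0.030212162642366983 (0.6187276217429181, 0.11357070644404663, 0.03490613986702206, 6.399999999999999)
1 rows: -0.07, 0.17, 0, 0, 0, 0
3 rows: 0, 0, 0.7, 0, 0, 0, 0, 0, 0.8, 0, 0, 0, 0, 0, 0.72, 0, 0, 0
```

View pics/w10.png

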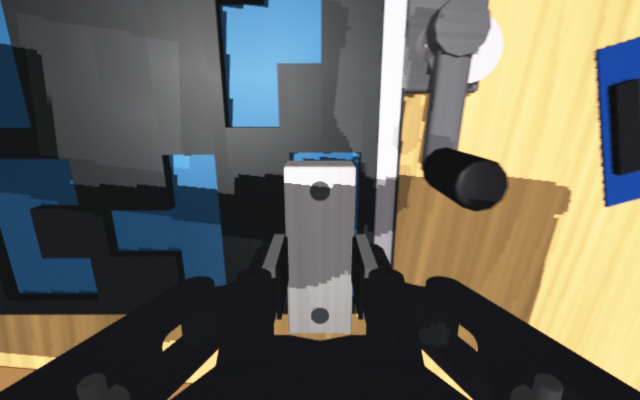

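The rail sits squarely over its cavity, with blue showing at (row 155, col 325) and along the right edge. I'll insert it.

Call:
{"name": "move_arm", "arguments": {
  "targets": [-0.07, 0.17, 0, 0, 0, 0, 0, 0, 0.8, 0, 0, 0, 0, 0, 0.7, 0, 0, 0, 0, 0, 0.7, 0, 0, 0, 0, 0, 0, 0, 0, 0, 0, 0, 0, 0, 0, 0]
}}

```text
time_s: 21.5
position: [0.6194, 0.114, 0.041]
ee_rot: [[-0.111, 0.994, 0.001], [0.994, 0.111, 0.0], [-0.0, 0.001, -1.0]]
wrist_force: [-0.3, 1.0, 1.3]
gripper_width: 0.0298
finger_force: 60.5
```

Call:
{"name": "move_arm", "arguments": {
  "targets": [0, 0, 0, 0, 0, 0, 0, 0, 0, 0, 0, 0, 0, 0, 0, 0, 0, 0, 0, 0, -3, 0, 0, 0, 0, 0, -4, 0, 0, 0, 0, 0, -4, 0, 0, 0, 0, 0, 0, 0, 0, 0, 0, 0, 0, 0, 0, 0],
  "jaw": 0.43
}}

```text
time_s: 22.3
position: [0.6202, 0.1141, 0.1527]
ee_rot: [[-0.111, 0.994, 0.004], [0.994, 0.111, 0.0], [-0.0, 0.004, -1.0]]
wrist_force: [0.2, 0.1, -1.4]
gripper_width: 0.0488
finger_force: 0.0
```

```bash
cat > vf.py <<'E'
# verify placed part under the hand: name
from fit import *
import sys
from plan import plan
n=sys.argv[1]
K=dict(rail=(.6185,.1156),tee=(.5164,.1037),yoke=(.4412,.0956),zed=(.5801,.2156),angle=(.4416,.2003))
p=manip.camera_params("wrist"); im=save("wrist",sys.argv[2]); M=masks(im)
for z in (.006,.014): print(z,np.round(fit(p,M["part"],n,*K[n],"part",a=.112,z0=z,rad=15),4),K[n])
a=[float(v) for v in sys.argv[3].split(",")]; plan([tuple(a)])
E
python3 vf.py rail w11 .569,-.117,.18,-13.3
```

```text
0.006 [0.0911 0.6187 0.1155 0.1113] (0.6185, 0.1156)
0.014 [0.089  0.6182 0.1206 0.1038] (0.6185, 0.1156)
6 rows: -3.7, -1.3, -0.5, 0, 0, 3.3, -3.8, -1, -0.5, 0, 0, 3.3, -3.9, -0.8, -0.5, 0, 0, 3.3, -3.9, -0.6, -0.5, 0, 0, 3.3, -3.9, -0.4, -0.5, 0, 0, 3.2, -3.93, -0.11, -0.43, 0, 0, 3.3
```

The rail is seated: its fit at z = 6 mm matches the cavity. Next is the tee.

Call:
{"name": "move_arm", "arguments": {
  "targets": [-3.7, -1.3, -0.5, 0, 0, 3.3, -3.8, -1, -0.5, 0, 0, 3.3, -3.9, -0.8, -0.5, 0, 0, 3.3, -3.9, -0.6, -0.5, 0, 0, 3.3, -3.9, -0.4, -0.5, 0, 0, 3.2, -3.9, 0, -0.4, 0, 0, 3.3, 0, 0, 0, 0, 0, 0, 0, 0, 0, 0, 0, 0, 0, 0, 0, 0, 0, 0],
  "jaw": 0.55
}}

```text
time_s: 23.25
position: [0.5696, -0.1157, 0.1782]
ee_rot: [[0.23, 0.973, -0.002], [0.973, -0.23, 0.002], [0.001, -0.002, -1.0]]
wrist_force: [0.4, 0.1, -0.3]
gripper_width: 0.0383
finger_force: 0.0
```

```bash
python3 gp.py tee .569 -.117 76.7 w12
```

```text
23.25 [ 0.56964308 -0.11568211  0.17824024] tool yaw -13.3 fit [ 0.0202  0.5686 -0.1184  1.3393] grasp yaw -13.26
3 rows: -0.1, 0, 4, 0, 0, 0, -0.1, 0, 3.9, 0, 0, 0, -0.14, -0.04, 3.95, -0.1, -0.1, 0
2 rows: 0, 0, 1.3, 0, 0, 0, 0.01, 0, 1.35, 0, 0, 0
```

Call:
{"name": "move_arm", "arguments": {
  "targets": [-0.1, 0, 4, 0, 0, 0, -0.1, 0, 4, 0, 0, 0, -0.1, 0, 4, 0, 0, 0, 0, 0, 1.3, 0, 0, 0, 0, 0, 1.4, 0, 0, 0, 0, 0, 0, 0, 0, 0, 0, 0, 0, 0, 0, 0]
}}

```text
time_s: 24.0
position: [0.5713, -0.1199, 0.0343]
ee_rot: [[0.23, 0.973, 0.003], [0.973, -0.23, -0.001], [0.0, 0.004, -1.0]]
wrist_force: [-0.9, -0.4, -0.3]
gripper_width: 0.0386
finger_force: 0.0
```

Call:
{"name": "move_arm", "arguments": {
  "targets": [0, 0, 0, 0, 0, 0, 0, 0, 0, 0, 0, 0, 0, 0, 0, 0, 0, 0, 0, 0, 0, 0, 0, 0, 0, 0, 0, 0, 0, 0],
  "jaw": 1
}}

```text
time_s: 24.5
position: [0.5717, -0.1204, 0.0353]
ee_rot: [[0.231, 0.973, 0.005], [0.973, -0.231, -0.001], [-0.0, 0.005, -1.0]]
wrist_force: [-1.3, -0.0, 7.0]
gripper_width: 0.02
finger_force: 59.4
```

```bash
python3 pl.py tee
```

```text
[ 0.57168109 -0.12041261  0.03532303] yaw -13.327659102780764 place -83.6 off tool x,y 0.0012450602064173733 -0.003458904249553567 target [0.5151627  0.10356121] 0.03532302864107441 0.020008537095552715 59.3680214881897
2 rows: 0, 0, -4.2, 0.1, 0, 0, 0, 0.04, -4.27, 0.2, 0, 0
9 rows: 2.3, -1.2, -0.1, 0, 0, 7.8, 2.1, -1.5, -0.1, 0, 0, 7.8, 1.9, -1.7, -0.1, 0, 0, 7.8, 1.6, -2, -0.1, 0, 0, 7.8, 1.3, -2.2, -0.1, 0, 0, 7.8, 1, -2.4, -0.1, 0, 0, 7.8, 0.7, -2.5, -0.1, 0, 0, 7.8, 0.4, -2.5, -0.1, 0, 0, 7.8, 0, -2.53, -0.2, 0, 0, 7.9
2 rows: 0, 0, 3.7, 0, 0, 0, 0, 0, 3.77, 0, 0, 0
2 rows: 0, 0, 0.7, 0, 0, 0, 0, 0, 0.7, 0, 0, 0
```

Call:
{"name": "move_arm", "arguments": {
  "targets": [0, 0, -4.2, 0, 0, 0, 0, 0, -4.3, 0, 0, 0, 2.3, -1.2, -0.1, 0, 0, 7.8, 2.1, -1.5, -0.1, 0, 0, 7.8, 1.9, -1.7, -0.1, 0, 0, 7.8, 1.6, -2, -0.1, 0, 0, 7.8, 1.3, -2.2, -0.1, 0, 0, 7.8, 1, -2.4, -0.1, 0, 0, 7.8, 0.7, -2.5, -0.1, 0, 0, 7.8, 0.4, -2.5, -0.1, 0, 0, 7.8]
}}

```text
time_s: 25.5
position: [0.519, 0.0806, 0.1263]
ee_rot: [[0.971, 0.241, 0.002], [0.241, -0.971, 0.0], [0.002, 0.0, -1.0]]
wrist_force: [0.9, -0.3, -1.1]
gripper_width: 0.0201
finger_force: 59.2
```

Call:
{"name": "move_arm", "arguments": {
  "targets": [0, -2.5, -0.2, 0, 0, 7.9, 0, 0, 3.7, 0, 0, 0, 0, 0, 2.8, 0, 0, 0, 0, 0, 0, 0, 0, 0, 0, 0, 0, 0, 0, 0, 0, 0, 0, 0, 0, 0]
}}

```text
time_s: 26.1
position: [0.5151, 0.1037, 0.0647]
ee_rot: [[0.994, 0.111, 0.005], [0.111, -0.994, 0.0], [0.005, 0.0, -1.0]]
wrist_force: [0.4, 0.0, -1.6]
gripper_width: 0.02
finger_force: 59.1
```

```bash
cat > ck.py <<'E'
# before insertion: in-hand fit of the part, correction rows. args: name pic
from plan import plan,Rd
from fit import *
import json,sys
K=dict(rail=(.6185,.1156),tee=(.5164,.1037),yoke=(.4412,.0956),zed=(.5801,.2156),angle=(.4416,.2003))
n=sys.argv[1]; x,y,H,g=json.load(open("place.json")); s=manip.state(); P=s["position"]; T=s["ee_rot"]
print(P,s["wrist_force"],s["gripper_width"],(x,y,H,g))
p=manip.camera_params("wrist"); im=save("wrist",sys.argv[2]); M=masks(im)
e=K[n]+P[:2]-[x,y]
r=fit(p,M["part"],n,*e,"part",a=.112,z0=P[2]-H,rad=15); d=np.array(r[1:3])-P[:2]
print("in-hand fit",np.round(r,4),"expected",e,"off tool x,y",d@T[:2,0],d@T[:2,1])
v=cv2.addWeighted(im,.6,np.uint8(255*render(p,n,*r[1:],"part",P[2]-H))[...,None].repeat(3,2),.4,0); cv2.imwrite(f"pics/{sys.argv[2]}o.png",v[:,:,::-1])
plan([(x,y,P[2],g),(x,y,H+.006,g,1)])
E
python3 ck.py tee w13
```

```text
[0.51505967 0.10371023 0.06470516] [ 0.3724477   0.03802878 -1.63384462] 0.0200001266016636 (0.5151626991094389, 0.10356121446825807, 0.03532302864107441, -83.6)
in-hand fit [0.048  0.5149 0.1052 0.1409] expected [0.51629697 0.10384902] off tool x,y -7.78454515162443e-06 -0.0014577880528803867
1 rows: -0.01, 0.01, 0.02, 0, -0.3, -0.1
3 rows: 0, 0, 0.8, 0, 0, 0, 0, 0, 0.8, 0, 0, 0, 0, 0, 0.74, 0, 0, 0
```

View pics/w13o.png

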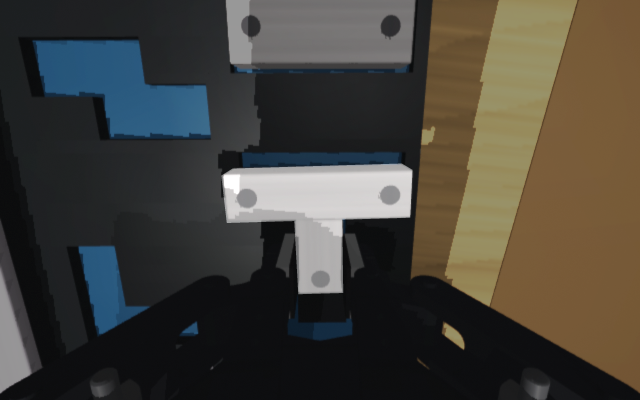

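The tee is turned slightly anticlockwise (about 0.03 rad) relative to its cavity strip (row 158, cols 243–401). I'll apply a small turn and shift, then insert it.

Call:
{"name": "move_arm", "arguments": {
  "targets": [0.07, 0.07, 0, 0, 0, 1.4, 0, 0, 0.8, 0, 0, 0, 0, 0, 0.8, 0, 0, 0, 0, 0, 0.4, 0, 0, 0, 0, 0, 0.3, 0, 0, 0, 0, 0, 0, 0, 0, 0, 0, 0, 0, 0, 0, 0]
}}

```text
time_s: 26.85
position: [0.5141, 0.1032, 0.0413]
ee_rot: [[0.996, 0.087, -0.0], [0.087, -0.996, -0.0], [-0.0, 0.0, -1.0]]
wrist_force: [-4.5, -0.2, 12.2]
gripper_width: 0.0201
finger_force: 60.7
```

Call:
{"name": "move_arm", "arguments": {
  "targets": [0, 0, 0, 0, 0, 0, 0, 0, 0, 0, 0, 0, 0, 0, 0, 0, 0, 0, 0, 0, -3, 0, 0, 0, 0, 0, -4, 0, 0, 0, 0, 0, -4, 0, 0, 0, 0, 0, 0, 0, 0, 0, 0, 0, 0, 0, 0, 0],
  "jaw": 0.55
}}

```text
time_s: 27.65
position: [0.5149, 0.1033, 0.1509]
ee_rot: [[0.996, 0.087, 0.004], [0.087, -0.996, 0.0], [0.004, 0.0, -1.0]]
wrist_force: [-0.3, -0.1, -0.7]
gripper_width: 0.0383
finger_force: 0.0
```

```bash
python3 vf.py tee w14 .463,-.252,.18,26.4
```

```text
0.006 [0.072  0.5134 0.1046 0.13  ] (0.5164, 0.1037)
0.014 [0.0815 0.5146 0.1052 0.1436] (0.5164, 0.1037)
14 rows: -0.6, 2.5, -0.2, 0, 0, -8, -0.9, 2.4, -0.2, 0, 0, -8, -1.2, 2.2, -0.2, 0, 0, -8, -1.5, 2, -0.2, 0, 0, -7.9, -1.8, 1.8, -0.2, 0, 0, -8, -2.1, 1.5, -0.2, 0, 0, -7.9, -2.2, 1.3, -0.2, 0, 0, -8, -2.4, 0.9, -0.2, 0, 0, -7.9, -2.5, 0.6, -0.2, 0, 0, -8, -2.6, 0.2, -0.3, 0, 0, -7.9, -2.6, -0.1, -0.2, 0, 0, -8, -2.5, -0.5, -0.3, 0, 0, -7.9, -2.5, -0.8, -0.2, 0, 0, -8, -2.27, -1.14, -0.28, 0, 0, -7.9
```

Call:
{"name": "move_arm", "arguments": {
  "targets": [-0.6, 2.5, -0.2, 0, 0, -8, -0.9, 2.4, -0.2, 0, 0, -8, -1.2, 2.2, -0.2, 0, 0, -8, -1.5, 2, -0.2, 0, 0, -7.9, -1.8, 1.8, -0.2, 0, 0, -8, -2.1, 1.5, -0.2, 0, 0, -7.9, -2.2, 1.3, -0.2, 0, 0, -8, -2.4, 0.9, -0.2, 0, 0, -7.9, -2.5, 0.6, -0.2, 0, 0, -8, -2.6, 0.2, -0.3, 0, 0, -7.9],
  "jaw": 0.57
}}

```text
time_s: 28.7
position: [0.4759, -0.15, 0.1681]
ee_rot: [[0.089, 0.996, -0.004], [0.996, -0.089, 0.003], [0.002, -0.004, -1.0]]
wrist_force: [-0.8, -0.2, 0.8]
gripper_width: 0.0368
finger_force: 0.0
```

Call:
{"name": "move_arm", "arguments": {
  "targets": [-2.6, -0.1, -0.2, 0, 0, -8, -2.5, -0.5, -0.3, 0, 0, -7.9, -2.5, -0.8, -0.2, 0, 0, -8, -2.3, -1.1, -0.3, 0, 0, -7.9, 0, 0, 0, 0, 0, 0, 0, 0, 0, 0, 0, 0, 0, 0, 0, 0, 0, 0, 0, 0, 0, 0, 0, 0]
}}

```text
time_s: 29.5
position: [0.4637, -0.2508, 0.1799]
ee_rot: [[-0.445, 0.896, -0.0], [0.896, 0.445, 0.002], [0.002, 0.0, -1.0]]
wrist_force: [-0.7, -0.1, -0.6]
gripper_width: 0.0369
finger_force: 0.0
```

```bash
python3 gp.py yoke .463 -.252 26.4 w15
```

```text
29.5 [ 0.46372223 -0.25077498  0.17986854] tool yaw 26.4 fit [ 0.0667  0.4621 -0.252   0.4627] grasp yaw 26.51
3 rows: 0, -0.1, 4, 0, 0, 0, 0, -0.1, 4, 0, 0, 0, -0.02, -0.02, 4.02, 0, -0.1, -0.1
2 rows: 0, 0, 1.3, 0, 0, 0, 0, 0, 1.35, 0, 0, 0
```

Call:
{"name": "move_arm", "arguments": {
  "targets": [0, 0, 4, 0, 0, 0, 0, -0.1, 4, 0, 0, 0, 0, 0, 4, 0, 0, 0, 0, 0, 1.3, 0, 0, 0, 0, 0, 1.4, 0, 0, 0, 0, 0, 0, 0, 0, 0, 0, 0, 0, 0, 0, 0]
}}

```text
time_s: 30.25
position: [0.4645, -0.2533, 0.0351]
ee_rot: [[-0.444, 0.896, 0.003], [0.896, 0.444, -0.001], [-0.003, 0.002, -1.0]]
wrist_force: [0.1, -1.2, 0.7]
gripper_width: 0.0368
finger_force: 0.0
```

Call:
{"name": "move_arm", "arguments": {
  "targets": [0, 0, 0, 0, 0, 0, 0, 0, 0, 0, 0, 0, 0, 0, 0, 0, 0, 0, 0, 0, 0, 0, 0, 0, 0, 0, 0, 0, 0, 0],
  "jaw": 1
}}

```text
time_s: 30.75
position: [0.4648, -0.2537, 0.036]
ee_rot: [[-0.444, 0.896, 0.004], [0.896, 0.444, -0.002], [-0.004, 0.003, -1.0]]
wrist_force: [-1.3, -0.4, 5.9]
gripper_width: 0.0197
finger_force: 59.9
```

```bash
python3 pl.py yoke
```

```text
[ 0.46480919 -0.25369848  0.03597144] yaw 26.375218037652083 place 6.399999999999984 off tool x,y 0.0027512544373730317 -0.001696139457662364 target [0.44150668 0.09286589] 0.03597143956316732 0.019706656523346584 59.90952014923096
2 rows: 0, 0, -4.2, 0.1, 0.1, 0, -0.03, 0.02, -4.2, 0.1, 0.1, 0
8 rows: 4, 1.7, -0.1, 0, 0, 2.5, 4.1, 1.5, -0.1, 0, 0, 2.5, 4.1, 1.3, -0.1, 0, 0, 2.5, 4.2, 1.1, -0.1, 0, 0, 2.5, 4.2, 0.9, -0.2, 0, 0, 2.5, 4.3, 0.8, -0.1, 0, 0, 2.5, 4.3, 0.6, -0.2, 0, 0, 2.5, 4.36, 0.32, -0.13, 0, 0, 2.5
2 rows: 0, 0, 3.7, 0, 0, 0, 0, 0, 3.7, 0, 0, 0
2 rows: 0, 0, 0.7, 0, 0, 0, 0.01, 0, 0.7, 0, 0, 0
```

Call:
{"name": "move_arm", "arguments": {
  "targets": [0, 0, -4.2, 0, 0, 0, 0, 0, -4.2, 0, 0, 0, 4, 1.7, -0.1, 0, 0, 2.5, 4.1, 1.5, -0.1, 0, 0, 2.5, 4.1, 1.3, -0.1, 0, 0, 2.5, 4.2, 1.1, -0.1, 0, 0, 2.5, 4.2, 0.9, -0.2, 0, 0, 2.5, 4.3, 0.8, -0.1, 0, 0, 2.5, 4.3, 0.6, -0.2, 0, 0, 2.5, 4.4, 0.3, -0.1, 0, 0, 2.5]
}}

```text
time_s: 31.75
position: [0.4396, 0.096, 0.1286]
ee_rot: [[-0.109, 0.994, 0.003], [0.994, 0.109, 0.0], [-0.0, 0.003, -1.0]]
wrist_force: [-0.1, 0.2, -0.4]
gripper_width: 0.0203
finger_force: 59.2
```

Call:
{"name": "move_arm", "arguments": {
  "targets": [0, 0, 3.7, 0, 0, 0, 0, 0, 2.7, 0, 0, 0, 0, 0, 0, 0, 0, 0, 0, 0, 0, 0, 0, 0, 0, 0, 0, 0, 0, 0]
}}

```text
time_s: 32.25
position: [0.4412, 0.0941, 0.0654]
ee_rot: [[-0.11, 0.994, 0.004], [0.994, 0.11, 0.0], [-0.0, 0.004, -1.0]]
wrist_force: [0.7, -0.8, -0.9]
gripper_width: 0.0198
finger_force: 59.3
```

```bash
python3 ck.py yoke w16
```

```text
[0.44123405 0.09406705 0.06542695] [ 0.72835838 -0.84489377 -0.86590619] 0.019793695300380026 (0.4415066793943619, 0.09286589160269045, 0.03597143956316732, 6.399999999999984)
in-hand fit [0.2533 0.4408 0.0969 0.1038] expected [0.44092737 0.09680116] off tool x,y 0.00285615999469851 -0.00012035712734959148
1 rows: -0.12, 0, 0.02, 0.3, 0, -0.1
3 rows: 0, 0, 0.8, 0, 0, 0, 0, 0, 0.8, 0, 0, 0, 0, 0, 0.74, 0, 0, 0
```

In-hand fit agrees with expectation; insert.

Call:
{"name": "move_arm", "arguments": {
  "targets": [-0.12, 0, 0, 0, 0, 0, 0, 0, 0.8, 0, 0, 0, 0, 0, 0.8, 0, 0, 0, 0, 0, 0.4, 0, 0, 0, 0, 0, 0.3, 0, 0, 0, 0, 0, 0, 0, 0, 0, 0, 0, 0, 0, 0, 0]
}}

```text
time_s: 33.0
position: [0.439, 0.0931, 0.0419]
ee_rot: [[-0.112, 0.994, -0.002], [0.994, 0.112, -0.0], [-0.0, -0.002, -1.0]]
wrist_force: [-7.5, -1.4, 16.2]
gripper_width: 0.0199
finger_force: 61.3
```

Call:
{"name": "move_arm", "arguments": {
  "targets": [0, 0, 0, 0, 0, 0, 0, 0, 0, 0, 0, 0, 0, 0, 0, 0, 0, 0, 0, 0, -3, 0, 0, 0, 0, 0, -4, 0, 0, 0, 0, 0, -4, 0, 0, 0, 0, 0, 0, 0, 0, 0, 0, 0, 0, 0, 0, 0],
  "jaw": 0.57
}}

```text
time_s: 33.8
position: [0.4405, 0.0932, 0.1517]
ee_rot: [[-0.111, 0.994, 0.004], [0.994, 0.111, 0.0], [-0.0, 0.004, -1.0]]
wrist_force: [-0.9, -0.7, -0.1]
gripper_width: 0.0368
finger_force: 0.0
```

```bash
python3 vf.py yoke w17 .590,-.253,.18,68.4
```

```text
0.006 [0.1141 0.4381 0.0955 0.1177] (0.4412, 0.0956)
0.014 [0.1254 0.4376 0.0987 0.1196] (0.4412, 0.0956)
9 rows: -4, 1.2, -0.3, 0, 0, -6.9, -4.1, 0.8, -0.3, 0, 0, -6.9, -4.2, 0.2, -0.3, 0, 0, -6.9, -4.2, -0.3, -0.3, 0, 0, -6.9, -4.1, -0.7, -0.4, 0, 0, -6.9, -4, -1.3, -0.3, 0, 0, -6.9, -3.8, -1.7, -0.4, 0, 0, -6.9, -3.6, -2.2, -0.3, 0, 0, -6.9, -3.39, -2.56, -0.38, 0, 0, -6.8
```

View pics/w17.png

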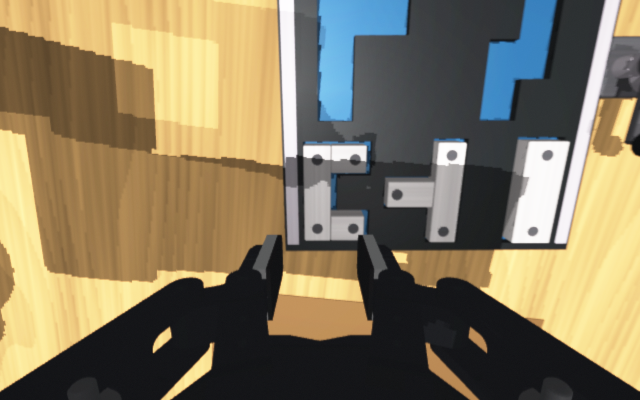

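The picture shows rail (540,190), tee (425,190) and yoke (335,190) all down in their cavities. Next is the zed.

Call:
{"name": "move_arm", "arguments": {
  "targets": [-4, 1.2, -0.3, 0, 0, -6.9, -4.1, 0.8, -0.3, 0, 0, -6.9, -4.2, 0.2, -0.3, 0, 0, -6.9, -4.2, -0.3, -0.3, 0, 0, -6.9, -4.1, -0.7, -0.4, 0, 0, -6.9, -4, -1.3, -0.3, 0, 0, -6.9, -3.8, -1.7, -0.4, 0, 0, -6.9, -3.6, -2.2, -0.3, 0, 0, -6.9, -3.4, -2.6, -0.4, 0, 0, -6.8, 0, 0, 0, 0, 0, 0],
  "jaw": 0.28
}}

```text
time_s: 34.85
position: [0.5909, -0.2584, 0.1785]
ee_rot: [[-0.928, 0.372, -0.0], [0.372, 0.928, -0.001], [-0.0, -0.001, -1.0]]
wrist_force: [0.3, 0.7, -0.3]
gripper_width: 0.0615
finger_force: 0.0
```

Call:
{"name": "move_arm", "arguments": {
  "targets": [0, 0, 0, 0, 0, 0, 0, 0, 0, 0, 0, 0]
}}

```text
time_s: 35.05
position: [0.589, -0.2519, 0.1785]
ee_rot: [[-0.93, 0.369, -0.003], [0.369, 0.93, 0.003], [0.004, 0.002, -1.0]]
wrist_force: [0.2, 0.3, -0.4]
gripper_width: 0.0619
finger_force: 0.0
```

```bash
python3 gp.py zed .590 -.252 68.4 w18
```

```text
35.05 [ 0.5890063  -0.25186469  0.17853571] tool yaw 68.4 fit [ 0.0198  0.5864 -0.2506  1.1894] grasp yaw 68.15
3 rows: 0.1, 0, 4, 0, -0.1, 0.1, 0.1, 0, 4, 0, 0, 0.1, 0.08, -0.02, 3.91, 0.1, -0.1, 0.1
2 rows: 0, 0, 1.4, 0, 0, 0, 0, 0, 1.5, 0, 0, 0
```

Call:
{"name": "move_arm", "arguments": {
  "targets": [0.1, 0, 4, 0, 0, 0, 0.1, 0, 4, 0, 0, 0, 0.2, 0, 4, 0, 0, 0.2, 0, 0, 1.4, 0, 0, 0, 0, 0, 1.5, 0, 0, 0, 0, 0, 0, 0, 0, 0, 0, 0, 0, 0, 0, 0]
}}

```text
time_s: 35.8
position: [0.5881, -0.2524, 0.0335]
ee_rot: [[-0.928, 0.371, 0.003], [0.371, 0.928, -0.001], [-0.004, 0.0, -1.0]]
wrist_force: [0.0, 0.1, -0.1]
gripper_width: 0.0615
finger_force: 0.0
```

Call:
{"name": "move_arm", "arguments": {
  "targets": [0, 0, 0, 0, 0, 0, 0, 0, 0, 0, 0, 0, 0, 0, 0, 0, 0, 0, 0, 0, 0, 0, 0, 0, 0, 0, 0, 0, 0, 0],
  "jaw": 1
}}

```text
time_s: 36.3
position: [0.5887, -0.2531, 0.0347]
ee_rot: [[-0.928, 0.372, 0.005], [0.372, 0.928, -0.002], [-0.006, -0.0, -1.0]]
wrist_force: [0.3, 0.3, 7.0]
gripper_width: 0.0419
finger_force: 61.5
```

```bash
python3 pl.py zed
```

```text
[ 0.58873196 -0.25308332  0.03471162] yaw 68.16763137174864 place 6.399999999999999 off tool x,y 0.0030672318723456112 0.001448736712561189 target [0.5804419  0.21255188] 0.034711615024430154 0.04191744710179315 61.487377882003784
2 rows: 0, 0, -4.3, 0, 0.2, 0, -0.04, 0, -4.23, 0, 0.1, 0
11 rows: 1.6, 3.9, -0.1, 0, 0, 5.6, 2, 3.7, -0.1, 0, 0, 5.6, 2.4, 3.5, -0.1, 0, 0, 5.6, 2.7, 3.3, -0.1, 0, 0, 5.6, 3, 3, -0.1, 0, 0, 5.6, 3.3, 2.7, -0.1, 0, 0, 5.6, 3.5, 2.3, -0.1, 0, 0, 5.6, 3.7, 2, -0.1, 0, 0, 5.6, 3.9, 1.6, -0.1, 0, 0, 5.7, 4.1, 1.2, -0.1, 0, 0, 5.6, 4.19, 0.75, -0.02, 0, 0, 5.7
2 rows: 0, 0, 3.8, 0, 0, 0, 0, 0, 3.73, 0, 0, 0
2 rows: 0, 0, 0.7, 0, 0, 0, 0, 0, 0.7, 0, 0, 0
```

Call:
{"name": "move_arm", "arguments": {
  "targets": [0, 0, -4.3, 0, 0, 0, 0, 0, -4.2, 0, 0, 0, 1.6, 3.9, -0.1, 0, 0, 5.6, 2, 3.7, -0.1, 0, 0, 5.6, 2.4, 3.5, -0.1, 0, 0, 5.6, 2.7, 3.3, -0.1, 0, 0, 5.6, 3, 3, -0.1, 0, 0, 5.6, 3.3, 2.7, -0.1, 0, 0, 5.6, 3.5, 2.3, -0.1, 0, 0, 5.6, 3.7, 2, -0.1, 0, 0, 5.6]
}}

```text
time_s: 37.3
position: [0.5812, 0.0879, 0.1254]
ee_rot: [[-0.393, 0.92, 0.002], [0.92, 0.393, 0.0], [-0.0, 0.001, -1.0]]
wrist_force: [0.4, 0.6, -1.5]
gripper_width: 0.0417
finger_force: 61.3
```

Call:
{"name": "move_arm", "arguments": {
  "targets": [3.9, 1.6, -0.1, 0, 0, 5.7, 4.1, 1.2, -0.1, 0, 0, 5.6, 4.2, 0.75, 0, 0, 0, 5.7, 0, 0, 3.8, 0, 0, 0, 0, 0, 2.7, 0, 0, 0, 0, 0, 0, 0, 0, 0, 0, 0, 0, 0, 0, 0, 0, 0, 0, 0, 0, 0]
}}

```text
time_s: 38.1
position: [0.58, 0.2138, 0.064]
ee_rot: [[-0.11, 0.994, 0.005], [0.994, 0.11, 0.001], [0.0, 0.005, -1.0]]
wrist_force: [0.3, 0.1, -1.0]
gripper_width: 0.042
finger_force: 61.3
```

```bash
python3 ck.py zed w19
```

```text
[0.5800256  0.21378456 0.06404221] [ 0.25823934  0.06431629 -1.04288901] 0.0420332639110597 (0.5804419010616395, 0.21255188336463607, 0.034711615024430154, 6.399999999999999)
in-hand fit [0.036  0.5797 0.2174 0.1152] expected [0.5796837  0.21683268] off tool x,y 0.0035913616177273375 4.0462594115783595e-05
1 rows: -0.12, 0.01, 0.03, 0.3, 0, -0.1
3 rows: 0, 0, 0.8, 0, 0, 0, 0, 0, 0.8, 0, 0, 0, 0, 0, 0.73, 0, 0, 0
```

View pics/w19.png

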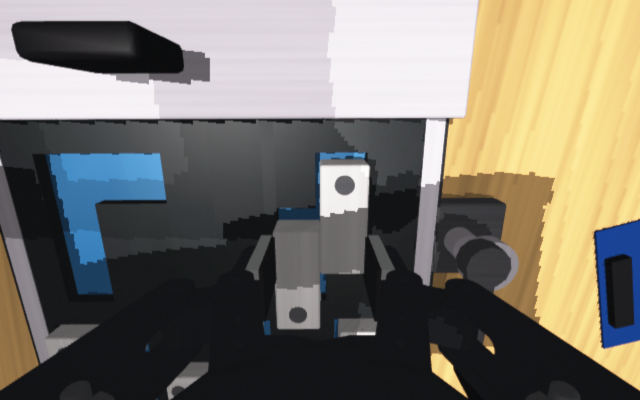

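The zed is over its cavity, with blue rims visible beyond both limbs (rows 155 and 210). I'll insert it.

Call:
{"name": "move_arm", "arguments": {
  "targets": [-0.12, 0, 0, 0, 0, 0, 0, 0, 0.8, 0, 0, 0, 0, 0, 0.8, 0, 0, 0, 0, 0, 0.4, 0, 0, 0, 0, 0, 0.3, 0, 0, 0, 0, 0, 0, 0, 0, 0, 0, 0, 0, 0, 0, 0]
}}

```text
time_s: 38.85
position: [0.5782, 0.2124, 0.0407]
ee_rot: [[-0.111, 0.994, -0.001], [0.994, 0.111, -0.001], [-0.001, -0.001, -1.0]]
wrist_force: [-6.4, -2.7, 12.1]
gripper_width: 0.0417
finger_force: 62.8
```

Call:
{"name": "move_arm", "arguments": {
  "targets": [0, 0, 0, 0, 0, 0, 0, 0, 0, 0, 0, 0, 0, 0, 0, 0, 0, 0, 0, 0, -3, 0, 0, 0, 0, 0, -4, 0, 0, 0, 0, 0, -4, 0, 0, 0, 0, 0, 0, 0, 0, 0, 0, 0, 0, 0, 0, 0],
  "jaw": 0.28
}}

```text
time_s: 39.65
position: [0.5793, 0.2128, 0.1503]
ee_rot: [[-0.111, 0.994, 0.004], [0.994, 0.111, 0.001], [0.0, 0.004, -1.0]]
wrist_force: [-0.2, -0.5, -1.2]
gripper_width: 0.0616
finger_force: 0.0
```

```bash
python3 - <<'E'
from h import *
from fit import masks,fit
print(w("top",(216.7,418.5),.018))
p=manip.camera_params("top"); im=manip.read_camera("top"); M=masks(im)["part"]
print(np.round(fit(p,M,"angle",.455,-.383,"part",a=np.radians(-74),rad=9),4))
E
python3 vf.py zed w20 .455,-.383,.20,-74
```

```text
[ 0.45602612 -0.38202633]
[ 0.0142  0.4605 -0.3821 -1.3713]
0.006 [0.0998 0.5771 0.2162 0.1335] (0.5801, 0.2156)
0.014 [0.0671 0.5765 0.2197 0.1473] (0.5801, 0.2156)
14 rows: -4.1, -1.3, -0.4, 0, 0, 5.7, -4.2, -0.9, -0.4, 0, 0, 5.7, -4.3, -0.5, -0.4, 0, 0, 5.7, -4.3, -0.1, -0.4, 0, 0, 5.8, -4.3, 0.4, -0.4, 0, 0, 5.7, -4.3, 0.8, -0.4, 0, 0, 5.8, -4.2, 1.2, -0.4, 0, 0, 5.7, -4, 1.6, -0.3, 0, 0, 5.8, -3.9, 2, -0.4, 0, 0, 5.7, -3.6, 2.4, -0.3, 0, 0, 5.8, -3.4, 2.8, -0.4, 0, 0, 5.7, -3.1, 3.1, -0.3, 0, 0, 5.8, -2.7, 3.4, -0.4, 0, 0.1, 5.7, -2.36, 3.65, -0.32, 0, 0, 5.8
```

Call:
{"name": "move_arm", "arguments": {
  "targets": [-4.1, -1.3, -0.4, 0, 0, 5.7, -4.2, -0.9, -0.4, 0, 0, 5.7, -4.3, -0.5, -0.4, 0, 0, 5.7, -4.3, -0.1, -0.4, 0, 0, 5.8, -4.3, 0.4, -0.4, 0, 0, 5.7, -4.3, 0.8, -0.4, 0, 0, 5.8, -4.2, 1.2, -0.4, 0, 0, 5.7, -4, 1.6, -0.3, 0, 0, 5.8, -3.9, 2, -0.4, 0, 0, 5.7, -3.6, 2.4, -0.3, 0, 0, 5.8],
  "jaw": 0.55
}}

```text
time_s: 40.75
position: [0.4886, -0.2123, 0.1847]
ee_rot: [[0.78, 0.626, -0.002], [0.626, -0.78, 0.003], [-0.0, -0.003, -1.0]]
wrist_force: [-0.1, 0.8, 0.9]
gripper_width: 0.0387
finger_force: 0.0
```

Call:
{"name": "move_arm", "arguments": {
  "targets": [-3.4, 2.8, -0.4, 0, 0, 5.7, -3.1, 3.1, -0.3, 0, 0, 5.8, -2.7, 3.4, -0.4, 0, 0, 5.7, -2.3, 3.6, -0.3, 0, 0, 5.8, 0, 0, 0, 0, 0, 0, 0, 0, 0, 0, 0, 0, 0, 0, 0, 0, 0, 0, 0, 0, 0, 0, 0, 0]
}}

```text
time_s: 41.55
position: [0.4564, -0.3802, 0.1997]
ee_rot: [[0.961, 0.277, -0.0], [0.277, -0.961, 0.002], [0.0, -0.002, -1.0]]
wrist_force: [-0.8, -0.2, -0.1]
gripper_width: 0.0383
finger_force: 0.0
```

```bash
python3 gp.py angle .459 -.382 -77 w21
```

```text
41.55 [ 0.45644004 -0.38023249  0.19968746] tool yaw -73.9 fit [ 0.0027  0.4594 -0.3809 -1.3563] grasp yaw -77.71
4 rows: 0.1, 0, 3.5, 0, 0, 1, 0, 0, 3.5, 0, 0, 0.9, 0.1, 0.1, 3.5, 0, 0, 1, 0.05, 0.03, 3.51, -0.1, 0, 0.9
2 rows: 0, 0, 1.3, 0, 0, 0, 0, 0, 1.35, 0, 0, 0
```

Call:
{"name": "move_arm", "arguments": {
  "targets": [0.1, 0, 3.5, 0, 0, 1, 0.1, 0, 3.5, 0, 0, 0.9, 0.1, 0.1, 3.5, 0, 0, 1, 0.1, 0, 3.5, 0, 0, 0.9, 0, 0, 1.3, 0, 0, 0, 0, 0, 1.5, 0, 0, 0, 0, 0, 0, 0, 0, 0, 0, 0, 0, 0, 0, 0]
}}

```text
time_s: 42.4
position: [0.4615, -0.3827, 0.034]
ee_rot: [[0.977, 0.211, 0.002], [0.211, -0.977, -0.001], [0.002, 0.002, -1.0]]
wrist_force: [-0.1, -0.4, 0.5]
gripper_width: 0.0384
finger_force: 0.0
```

Call:
{"name": "move_arm", "arguments": {
  "targets": [0, 0, 0, 0, 0, 0, 0, 0, 0, 0, 0, 0, 0, 0, 0, 0, 0, 0, 0, 0, 0, 0, 0, 0, 0, 0, 0, 0, 0, 0],
  "jaw": 1
}}

```text
time_s: 42.9
position: [0.4619, -0.3833, 0.035]
ee_rot: [[0.978, 0.211, 0.004], [0.211, -0.978, -0.003], [0.003, 0.003, -1.0]]
wrist_force: [-0.0, 0.5, 5.1]
gripper_width: 0.0199
finger_force: 61.0
```

```bash
python3 pl.py angle
```

```text
[ 0.46186307 -0.38329508  0.03500693] yaw -77.82522761091097 place 6.3999999999999915 off tool x,y -0.001936072776507254 -0.002912132590076186 target [0.44138419 0.20222401] 0.03500693240473184 0.019928321152868057 60.97056984901428
2 rows: 0, 0, -4.2, 0.1, -0.1, 0, 0.02, 0.02, -4.3, 0.1, -0.1, 0
14 rows: 0.7, -4.1, -0.1, 0, 0, -6, 1.2, -4, -0.1, 0, 0, -6, 1.6, -3.9, -0.1, 0, 0, -6, 2, -3.7, -0.1, 0, 0, -6, 2.3, -3.5, -0.1, 0, 0, -6, 2.7, -3.2, -0.1, 0, 0, -6, 3, -2.9, 0, 0, 0, -6, 3.3, -2.6, -0.1, 0, 0, -6, 3.6, -2.2, 0, 0, 0, -6, 3.8, -1.8, -0.1, 0, 0, -6, 3.9, -1.4, 0, 0, 0, -6.1, 4.1, -1, -0.1, 0, 0, -6, 4.1, -0.6, 0, 0, 0, -6.1, 4.15, -0.07, -0.1, 0, 0, -6
2 rows: 0, 0, 3.8, 0, 0, 0, 0, 0, 3.7, 0, 0, 0
2 rows: 0, 0, 0.7, 0, 0, 0, 0, 0, 0.7, 0, 0, 0
```

Call:
{"name": "move_arm", "arguments": {
  "targets": [0, 0, -4.2, 0, 0, 0, 0, 0, -4.3, 0, 0, 0, 0.7, -4.1, -0.1, 0, 0, -6, 1.2, -4, -0.1, 0, 0, -6, 1.6, -3.9, -0.1, 0, 0, -6, 2, -3.7, -0.1, 0, 0, -6, 2.3, -3.5, -0.1, 0, 0, -6, 2.7, -3.2, -0.1, 0, 0, -6, 3, -2.9, 0, 0, 0, -6, 3.3, -2.6, -0.1, 0, 0, -6]
}}

```text
time_s: 43.9
position: [0.4475, -0.0457, 0.125]
ee_rot: [[0.494, 0.869, 0.001], [0.869, -0.494, 0.0], [0.001, 0.001, -1.0]]
wrist_force: [1.2, 0.2, -1.5]
gripper_width: 0.0198
finger_force: 60.0
```

Call:
{"name": "move_arm", "arguments": {
  "targets": [3.6, -2.2, 0, 0, 0, -6, 3.8, -1.8, -0.1, 0, 0, -6, 3.9, -1.4, 0, 0, 0, -6.1, 4.1, -1, -0.1, 0, 0, -6, 4.1, -0.6, 0, 0, 0, -6.1, 4.15, -0.1, -0.1, 0, 0, -6, 0, 0, 3.8, 0, 0, 0, 0, 0, 2.7, 0, 0, 0, 0, 0, 0, 0, 0, 0, 0, 0, 0, 0, 0, 0]
}}

```text
time_s: 44.9
position: [0.4395, 0.2033, 0.0628]
ee_rot: [[-0.111, 0.994, -0.0], [0.994, 0.111, -0.0], [-0.0, -0.0, -1.0]]
wrist_force: [1.0, 0.1, -1.1]
gripper_width: 0.0201
finger_force: 60.1
```

```bash
python3 ck.py angle w22
```

```text
[0.43945972 0.20331987 0.06281193] [ 1.00002652  0.12379218 -1.10957088] 0.02008215172694437 (0.441384188034929, 0.2022240070144531, 0.03500693240473184, 6.3999999999999915)
in-hand fit [0.0456 0.4394 0.2023 0.1207] expected [0.43967553 0.20139586] off tool x,y -0.0009712490648694316 -0.00016919689221760718
1 rows: -0.13, 0.05, 0.1, 0.2, 0, -0.1
3 rows: 0, 0, 0.7, 0, 0, 0, 0, 0, 0.7, 0, 0, 0, 0, 0.01, 0.78, 0, 0, 0
```

Call:
{"name": "move_arm", "arguments": {
  "targets": [-0.17, 0.05, 0, 0, 0, 0, 0, 0, 0.7, 0, 0, 0, 0, 0, 0.7, 0, 0, 0, 0, 0, 0.5, 0, 0, 0, 0, 0, 0.3, 0, 0, 0, 0, 0, 0, 0, 0, 0, 0, 0, 0, 0, 0, 0]
}}

```text
time_s: 45.65
position: [0.4402, 0.2017, 0.041]
ee_rot: [[-0.111, 0.994, -0.0], [0.994, 0.111, -0.0], [-0.0, -0.0, -1.0]]
wrist_force: [-2.1, -0.5, 4.3]
gripper_width: 0.0203
finger_force: 60.8
```

Call:
{"name": "move_arm", "arguments": {
  "targets": [0, 0, 0, 0, 0, 0, 0, 0, 0, 0, 0, 0, 0, 0, 0, 0, 0, 0, 0, 0, -3, 0, 0, 0, 0, 0, -4, 0, 0, 0, 0, 0, -4, 0, 0, 0, 0, 0, 0, 0, 0, 0],
  "jaw": 0.5
}}

```text
time_s: 46.35
position: [0.4452, 0.2032, 0.157]
ee_rot: [[-0.111, 0.994, 0.014], [0.994, 0.111, 0.004], [0.002, 0.014, -1.0]]
wrist_force: [0.2, 0.3, 1.3]
gripper_width: 0.0427
finger_force: 0.0
```

```bash
python3 plan.py .44,.145,.27,96.5
```

```text
12 rows: -0.5, -0.1, -0.9, 0.1, 0, -7.5, -0.5, -0.1, -0.9, 0.1, 0, -7.5, -0.4, -0.2, -1, 0, 0, -7.5, -0.4, -0.3, -0.9, 0, 0.1, -7.5, -0.4, -0.3, -1, 0.1, 0.1, -7.5, -0.3, -0.4, -0.9, 0.1, 0, -7.5, -0.3, -0.4, -1, 0, 0, -7.5, -0.2, -0.4, -0.9, 0.1, 0.1, -7.5, -0.1, -0.4, -1, 0, 0, -7.5, -0.1, -0.5, -0.9, 0.1, 0.1, -7.5, 0, -0.5, -1, 0, 0, -7.6, -0.02, -0.48, -0.92, 0.1, 0.1, -7.5
```

Call:
{"name": "move_arm", "arguments": {
  "targets": [-0.5, -0.1, -0.9, 0, 0, -7.5, -0.5, -0.1, -0.9, 0, 0, -7.5, -0.4, -0.2, -1, 0, 0, -7.5, -0.4, -0.3, -0.9, 0, 0, -7.5, -0.4, -0.3, -1, 0, 0, -7.5, -0.3, -0.4, -0.9, 0, 0, -7.5, -0.3, -0.4, -1, 0, 0, -7.5, -0.2, -0.4, -0.9, 0, 0, -7.5, -0.1, -0.4, -1, 0, 0, -7.5, -0.1, -0.5, -0.9, 0, 0, -7.5],
  "jaw": 0
}}

```text
time_s: 47.35
position: [0.4362, 0.1535, 0.2443]
ee_rot: [[-0.989, 0.145, 0.0], [0.145, 0.989, 0.0], [0.0, 0.0, -1.0]]
wrist_force: [-0.2, -1.1, -0.7]
gripper_width: 0.0853
finger_force: 0.0
```

Call:
{"name": "move_arm", "arguments": {
  "targets": [0, -0.5, -1, 0, 0, -7.6, 0, -0.5, -0.9, 0, 0, -7.5, 0, 0, 0, 0, 0, 0, 0, 0, 0, 0, 0, 0, 0, 0, 0, 0, 0, 0]
}}

```text
time_s: 47.85
position: [0.4352, 0.1438, 0.2628]
ee_rot: [[-0.994, -0.111, -0.001], [-0.111, 0.994, 0.0], [0.001, 0.0, -1.0]]
wrist_force: [0.3, 0.0, 0.1]
gripper_width: 0.0855
finger_force: 0.0
```

Run:
```python
from fit import *
K=dict(rail=(.6185,.1156),tee=(.5164,.1037),yoke=(.4412,.0956),zed=(.5801,.2156),angle=(.4416,.2003))
p=manip.camera_params("wrist"); im=save("wrist","w23"); M=masks(im)["part"]
for n,k in K.items():
    for z in (.006,.014): print(n,z,np.round(fit(p,M,n,*k,"part",a=.112,z0=z,rad=7),4),k)
    print(np.round(proj("wrist",[*k,.015],p)))
for r in manip.pinpoint("wrist","bar_grip")[:1]: print(r,w("wrist",r["point"],.06,p))
cv2.imwrite("pics/w23c.png",cv2.resize(im[100:370,180:480,::-1],None,fx=2.2,fy=2.2,interpolation=cv2.INTER_CUBIC))
```

```text
rail 0.006 [0.0207 0.6211 0.1165 0.1061] (0.6185, 0.1156)
rail 0.014 [0.1085 0.6186 0.1174 0.0976] (0.6185, 0.1156)
[303. 282.]
tee 0.006 [0.0393 0.5158 0.1044 0.1195] (0.5164, 0.1037)
tee 0.014 [0.0504 0.5122 0.1053 0.1091] (0.5164, 0.1037)
[231. 279.]
yoke 0.006 [0.0265 0.4445 0.0972 0.1189] (0.4412, 0.0956)
yoke 0.014 [0.029  0.4428 0.098  0.1192] (0.4412, 0.0956)
[171. 277.]
zed 0.006 [0.0181 0.5797 0.2173 0.1027] (0.5801, 0.2156)
zed 0.014 [0.0307 0.5753 0.2157 0.1046] (0.5801, 0.2156)
[285. 361.]
angle 0.006 [0.025  0.4402 0.2019 0.1077] (0.4416, 0.2003)
angle 0.014 [0.0075 0.4387 0.2    0.1138] (0.4416, 0.2003)
[181. 365.]
{'point': [243.3, 448.5], 'conf': 0.58} [0.49250527 0.29530778]
```

View pics/w23c.png

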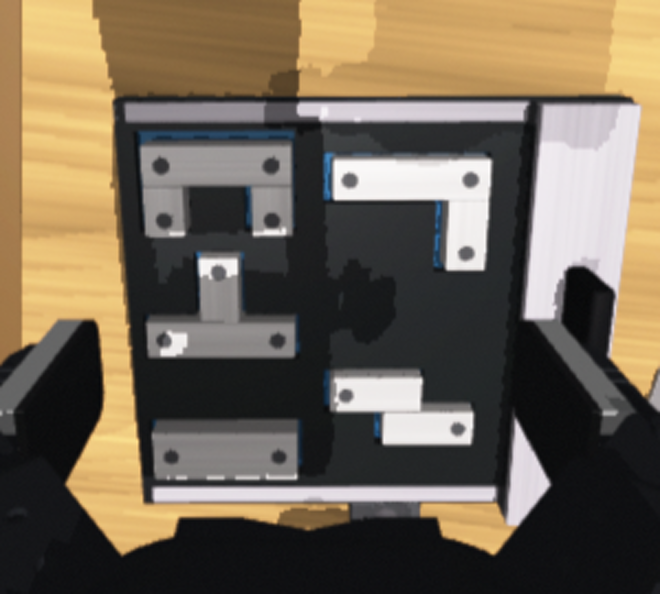

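All five brackets look seated in the last permitted view, with blue rims around yoke (210,180), angle (410,210), tee (220,310), zed (400,405) and rail (225,450). The angle's height fit is ambiguous, so I'll probe its top with closed fingertips. A seated top is at z = 24 mm, which means contact at TCP z ≈ 49 mm.

```bash
python3 plan.py .441,.201,.061,96.5
```

```text
5 rows: -0.2, 1.1, 4, 0, 0, 0, -0.3, 1.1, 4, 0, 0, 0, -0.2, 1.1, 4.1, 0, 0, 0, -0.3, 1.2, 4, 0, 0, 0, -0.22, 1.11, 4.1, 0, 0, -0.1
```

Call:
{"name": "move_arm", "arguments": {
  "targets": [-0.2, 1.1, 4, 0, 0, 0, -0.3, 1.1, 4, 0, 0, 0, -0.2, 1.1, 4.1, 0, 0, 0, -0.3, 1.2, 4, 0, 0, 0, -0.2, 1.1, 4.1, 0, 0, 0, 0, 0, 0, 0, 0, 0, 0, 0, 0, 0, 0, 0, 0, 0, 0, 0, 0, 0],
  "jaw": 1
}}

```text
time_s: 48.75
position: [0.4434, 0.201, 0.064]
ee_rot: [[-0.994, -0.113, 0.005], [-0.113, 0.994, 0.001], [-0.005, 0.0, -1.0]]
wrist_force: [0.7, -0.6, 0.6]
gripper_width: -0.0002
finger_force: 0.0
```

Call:
{"name": "move_arm", "arguments": {
  "targets": [0, 0, 0.3, 0, 0, 0, 0, 0, 0.3, 0, 0, 0, 0, 0, 0.2, 0, 0, 0, 0, 0, 0, 0, 0, 0]
}}

```text
time_s: 49.15
position: [0.4416, 0.2006, 0.0541]
ee_rot: [[-0.994, -0.112, 0.001], [-0.112, 0.994, 0.0], [-0.001, 0.0, -1.0]]
wrist_force: [0.4, 0.3, 0.1]
gripper_width: 0.0003
finger_force: 0.0
```

Call:
{"name": "move_arm", "arguments": {
  "targets": [0, 0, 0.2, 0, 0, 0, 0, 0, 0.2, 0, 0, 0, 0, 0, 0, 0, 0, 0]
}}

```text
time_s: 49.45
position: [0.4412, 0.2007, 0.0495]
ee_rot: [[-0.994, -0.113, 0.0], [-0.113, 0.994, -0.0], [-0.0, -0.0, -1.0]]
wrist_force: [-0.4, -0.7, -0.9]
gripper_width: 0.0001
finger_force: 0.0
```

The fingertips reached TCP z = 49.5 mm without contact, so the angle is down. Now I'll slide the bar back home.

```bash
python3 plan.py .441,.201,.13,96.5 .493,.296,.13,96.5 .493,.296,.067,96.5
```

```text
2 rows: 0, 0, -4, 0, 0, 0, 0.02, 0.03, -4.05, 0, 0, 0
3 rows: -2.1, 3, 0, 0, 0, 0, -2.1, 2.9, 0, 0, 0, 0, -2.04, 2.96, 0, 0, 0, 0
2 rows: 0, 0, 3.1, 0, 0, 0, 0, 0, 3.2, 0, 0, 0
```

Call:
{"name": "move_arm", "arguments": {
  "targets": [0, 0, -4, 0, 0, 0, 0, 0, -4, 0, 0, 0, 0, 0, 0, 0, 0, 0, -2.1, 3, 0, 0, 0, 0, -2.1, 2.9, 0, 0, 0, 0, -2, 3, 0, 0, 0, 0, 0, 0, 0, 0, 0, 0, 0, 0, 3.1, 0, 0, 0, 0, 0, 3.2, 0, 0, 0, 0, 0, 0, 0, 0, 0],
  "jaw": 0
}}

```text
time_s: 50.45
position: [0.4881, 0.2938, 0.0614]
ee_rot: [[-0.994, -0.113, -0.011], [-0.113, 0.994, -0.005], [0.011, -0.004, -1.0]]
wrist_force: [-1.6, 0.4, -0.7]
gripper_width: 0.0852
finger_force: 0.0
```

Call:
{"name": "move_arm", "arguments": {
  "targets": [0, 0, 0, 0, 0, 0, 0, 0, 0, 0, 0, 0, 0, 0, 0, 0, 0, 0, 0, 0, 0, 0, 0, 0, 0, 0, 0, 0, 0, 0, 0, 0, 0, 0, 0, 0, 0, 0, 0, 0, 0, 0],
  "jaw": 1
}}

```text
time_s: 51.15
position: [0.4942, 0.2935, 0.0684]
ee_rot: [[-0.994, -0.114, 0.003], [-0.114, 0.994, -0.005], [-0.002, -0.005, -1.0]]
wrist_force: [0.1, -11.6, 6.9]
gripper_width: 0.011
finger_force: 59.7
```

Call:
{"name": "move_arm", "arguments": {
  "targets": [0, -1.6, 0, 0, 0, 0, 0, -1.6, 0, 0, 0, 0, 0, -1.6, 0, 0, 0, 0, 0, -1.6, 0, 0, 0, 0, 0, -1.6, 0, 0, 0, 0, 0, 0, 0, 0, 0, 0]
}}

```text
time_s: 51.75
position: [0.5033, 0.2145, 0.0684]
ee_rot: [[-0.994, -0.112, 0.003], [-0.112, 0.994, -0.001], [-0.003, -0.001, -1.0]]
wrist_force: [-1.4, -2.5, 6.4]
gripper_width: 0.011
finger_force: 60.4
```

Call:
{"name": "move_arm", "arguments": {
  "targets": [0, -1.6, 0, 0, 0, 0, 0, -1.6, 0, 0, 0, 0, 0, -1.6, 0, 0, 0, 0, 0, -1.6, 0, 0, 0, 0, 0, 0, 0, 0, 0, 0, 0, 0, 0, 0, 0, 0]
}}

```text
time_s: 52.35
position: [0.5102, 0.1541, 0.0684]
ee_rot: [[-0.994, -0.112, 0.004], [-0.112, 0.994, 0.004], [-0.004, 0.003, -1.0]]
wrist_force: [-1.5, 7.2, 6.1]
gripper_width: 0.0109
finger_force: 62.3
```

Call:
{"name": "move_arm", "arguments": {
  "targets": [0, 0, 0, 0, 0, 0, 0, 0, 0, 0, 0, 0, 0, 0, 0, 0, 0, 0, 0, 0, 0, 0, 0, 0, 0, 0, 0, 0, 0, 0],
  "jaw": 0.3
}}

```text
time_s: 52.85
position: [0.5092, 0.1529, 0.0667]
ee_rot: [[-0.994, -0.113, 0.001], [-0.113, 0.994, -0.0], [-0.001, -0.0, -1.0]]
wrist_force: [-0.8, 0.1, -0.1]
gripper_width: 0.0598
finger_force: 0.0
```

```bash
python3 -c "
from plan import *
p=manip.state();print(p['gripper_width'],p['position'])
plan([(*p['position'][:2],.145,96.5),(.666,.167,.145,140)])"
```

```text
0.05979855576973055 [0.50918383 0.15287167 0.06669742]
2 rows: 0, 0, -3.9, 0, 0, 0, 0, 0, -3.93, 0, 0, 0
6 rows: -2.6, -0.1, 0, 0, 0, -7.3, -2.6, -0.4, 0, 0, 0, -7.2, -2.5, -0.7, 0, 0, 0, -7.3, -2.4, -1, 0, 0, 0, -7.2, -2.3, -1.3, 0, 0, 0, -7.3, -2.11, -1.65, 0.01, 0, 0, -7.2
```

Call:
{"name": "move_arm", "arguments": {
  "targets": [0, 0, -3.9, 0, 0, 0, 0, 0, -3.9, 0, 0, 0, -2.6, -0.1, 0, 0, 0, -7.3, -2.6, -0.4, 0, 0, 0, -7.2, -2.5, -0.7, 0, 0, 0, -7.3, -2.4, -1, 0, 0, 0, -7.2, -2.3, -1.3, 0, 0, 0, -7.3, -2.1, -1.65, 0, 0, 0, -7.2, 0, 0, 0, 0, 0, 0, 0, 0, 0, 0, 0, 0]
}}

```text
time_s: 53.85
position: [0.6658, 0.167, 0.1443]
ee_rot: [[-0.644, -0.765, -0.0], [-0.765, 0.644, -0.0], [0.0, 0.0, -1.0]]
wrist_force: [-0.2, 0.8, -0.8]
gripper_width: 0.0595
finger_force: 0.0
```

Call:
{"name": "move_arm", "arguments": {
  "targets": [0, 0, 0, 0, 0, 0]
}}

```text
time_s: 53.95
position: [0.6649, 0.1672, 0.1445]
ee_rot: [[-0.644, -0.765, -0.001], [-0.765, 0.644, -0.0], [0.001, 0.001, -1.0]]
wrist_force: [-0.6, -0.9, -0.0]
gripper_width: 0.0594
finger_force: 0.0
```

```bash
python3 tr.py w24 | grep -E "^[0-9]|knob|pivot|grip"; sed -i 's/^P=.*/P=np.array([.6585,.2215])/' lev.py
python3 - <<'E'
from lev import *
plan([(*K(1.57),.078,y)]+[(*K(t),.078,y) for t in (1.37,1.17,.97,.77,.57,.37,.17,0,-.05)])
print(K(1.57))
E
```

```text
53.95 [0.6649 0.1672 0.1445] 139.9316869099868
bar_grip [ 36.1 508.8] 0.61 [0.5096 0.1564]
lever_pivot [246.5 369.8] 0.89 [0.6585 0.2213]
lever_knob [211.1 316.7] 0.55 [0.6648 0.1643]
2 rows: 0.1, 0, 3.4, 0, 0, 0, 0.02, 0.08, 3.32, 0, 0, 0
1 rows: 0.72, 0.83, 0, 0, 0, 0
1 rows: 0.53, 0.96, -0.01, 0, 0, 0
1 rows: 0.34, 1.05, 0, 0, 0, 0
1 rows: 0.12, 1.09, 0, 0, 0, 0
1 rows: -0.1, 1.09, 0, 0, 0, 0
1 rows: -0.31, 1.05, 0, 0, 0, 0
1 rows: -0.52, 0.97, 0, 0, 0, 0
1 rows: -0.58, 0.73, 0, 0, 0, 0
1 rows: -0.2, 0.2, 0, 0, 0, 0
[0.6646036  0.16683972]
```

The bar is home, with its grip back at (0.510, 0.156). The knob and pivot match the model, so I'll swing the lever back.

Call:
{"name": "move_arm", "arguments": {
  "targets": [0.1, 0, 3.4, 0, 0, 0, 0, 0, 3.3, 0, 0, 0, 0, 0, 0, 0, 0, 0, 0, 0, 0, 0, 0, 0]
}}

```text
time_s: 54.85
position: [0.6648, 0.1664, 0.0774]
ee_rot: [[-0.643, -0.766, -0.001], [-0.766, 0.643, -0.0], [0.001, 0.001, -1.0]]
wrist_force: [0.5, 0.2, 0.5]
gripper_width: 0.0602
finger_force: 0.0
```

Call:
{"name": "move_arm", "arguments": {
  "targets": [0, 0, 0, 0, 0, 0, 0, 0, 0, 0, 0, 0, 0, 0, 0, 0, 0, 0, 0, 0, 0, 0, 0, 0, 0, 0, 0, 0, 0, 0],
  "jaw": 0.76
}}

```text
time_s: 55.35
position: [0.6657, 0.1666, 0.0787]
ee_rot: [[-0.643, -0.766, 0.002], [-0.766, 0.643, 0.0], [-0.001, -0.001, -1.0]]
wrist_force: [-0.0, -0.2, -0.3]
gripper_width: 0.0203
finger_force: 0.0
```

Call:
{"name": "move_arm", "arguments": {
  "targets": [0.72, 0.83, 0, 0, 0, 0, 0.53, 0.96, 0, 0, 0, 0, 0.34, 1.05, 0, 0, 0, 0, 0.12, 1.09, 0, 0, 0, 0, -0.1, 1.09, 0, 0, 0, 0, -0.31, 1.05, 0, 0, 0, 0, -0.52, 0.97, 0, 0, 0, 0, -0.58, 0.73, 0, 0, 0, 0, -0.2, 0.2, 0, 0, 0, 0, 0, 0, 0, 0, 0, 0]
}}

```text
time_s: 56.35
position: [0.6057, 0.215, 0.078]
ee_rot: [[-0.642, -0.767, 0.003], [-0.767, 0.642, -0.007], [0.003, -0.007, -1.0]]
wrist_force: [2.7, -13.2, -0.1]
gripper_width: 0.0203
finger_force: 5.2
```

```bash
python3 tr.py w25 | grep -E "^[0-9]|knob|pivot|grip"; python3 -c "
from h import *
print(manip.state()['wrist_force'])
manip.read_camera('top')
for n,z in (('lever_knob',.068),('lever_pivot',.036),('bar_grip',.06)):
  for r in manip.pinpoint('top',n)[:2]: print(n,r['conf'],w('top',r['point'],z))"
```

```text
56.35 [0.6057 0.215  0.078 ] 140.04931056777903
lever_knob [257.7 316. ] 0.8 [0.6046 0.2124]
[  3.37885565 -11.7224335   -0.67269495]
lever_pivot 0.62 [0.66994656 0.22143332]
bar_grip 0.95 [0.51563285 0.15561334]
bar_grip 0.69 [0.51097765 0.0945756 ]
```

The 13 N reaction shows the lever is against its locked stop. I'll release it and withdraw.

Call:
{"name": "move_arm", "arguments": {
  "targets": [0, 0, 0, 0, 0, 0, 0, 0, 0, 0, 0, 0, 0, 0, 0, 0, 0, 0, 0, 0, 0, 0, 0, 0, 0, 0, -4, 0, 0, 0, 0, 0, -4, 0, 0, 0, 0, 0, -4, 0, 0, 0, 2, 0, -4, 0, 0, 0, 3, 0, -3, 0, 0, 0, 0, 0, 0, 0, 0, 0],
  "jaw": 0.4
}}

```text
time_s: 58.05
position: [0.5735, 0.1787, 0.2747]
ee_rot: [[-0.644, -0.765, 0.011], [-0.765, 0.644, 0.001], [-0.008, -0.008, -1.0]]
wrist_force: [-0.3, 0.3, 1.0]
gripper_width: 0.051
finger_force: 0.0
```

Call:
{"name": "move_arm", "arguments": {
  "targets": [4, 0, -2, 0, 0, 0, 4, 0, -2, 0, 0, 0, 0, 0, 0, 0, 0, 0, 0, 0, 0, 0, 0, 0]
}}

```text
time_s: 58.45
position: [0.5205, 0.1183, 0.3079]
ee_rot: [[-0.644, -0.765, 0.002], [-0.765, 0.644, 0.001], [-0.002, -0.001, -1.0]]
wrist_force: [-0.4, -0.0, 0.1]
gripper_width: 0.0513
finger_force: 0.0
```

```bash
python3 tr.py w26 | grep -E "^[0-9]|knob|pivot|grip"
python3 - <<'E'
from fit import *
K=dict(rail=(.6185,.1156),tee=(.5164,.1037),yoke=(.4412,.0956),zed=(.5801,.2156),angle=(.4416,.2003))
print(manip.look_for("wrist","angle")[:2])
manip.read_camera("top")
for n in K:
    for r in manip.pinpoint("top",n)[:1]: print(n,r["conf"],w("top",r["point"],.006),K[n])
E
```

```text
58.45 [0.5205 0.1183 0.3079] 139.9356851991478
lever_pivot [283.2 289.2] 0.56 [0.6583 0.2184]
lever_knob [267.3 320.4] 0.9 [0.5986 0.2145]
lever_knob [242.  329.9] 0.52 [0.5675 0.1956]
[{'point': [186.4, 405.9], 'conf': 0.77}]
rail 0.55 [0.57648354 0.22684393] (0.6185, 0.1156)
tee 0.71 [0.52527624 0.15666513] (0.5164, 0.1037)
yoke 0.74 [0.43783346 0.09652394] (0.4412, 0.0956)
zed 0.53 [0.57255859 0.21880694] (0.5801, 0.2156)
angle 0.73 [ 0.25155497 -0.34380171] (0.4416, 0.2003)
```

```bash
python3 -c "
from workcell import manip
print(manip.hand_in())"
```

```text
the job is handed in; nothing more can be done
None
```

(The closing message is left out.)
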